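Tidy the eraser and the balsa block into the sloped model-maker's tray

ROBOT

A 6-joint arm with a two-finger parallel gripper is mounted at the origin on a cart in front of the work surface, level with it; the furniture and walls round the work are solid. World frame = base frame: x ahead of the robot, y to its left, z up, the work surface at z = 0. Lengths are in mm, angles in rad, forces in N, time in s.
With the tool pointing down it reaches from about 275 to 750 mm from the base axis. Payload 10.2 kg.
Tool frame: the origin (TCP) lies at the very end of the fingers, on their centre line; the grasp point (between the pads) lies 19 mm behind it; z points along the fingers, y is the line along which they close (so a half turn about z gives the same grasp; the last joint's range is limited). The gripper opens to 85 mm and grips with 20 to 120 N. Pads are 22 mm wide; open, the fingers measure 114 mm over their backs; the gripper's body (76 mm by 85 mm) begins 54 mm behind the grasp point. The pads swing forward as they close: fully open they stand 13 mm farther back than shut.
Start: joints at [-1.506, 0.313, 1.498, -0, 1.331, -0.223], TCP at [149.005, -503.417, 231.294] pointing down, gripper open.
Joint ranges: [-2.94, 2.94], [-0.97, 2.17], [0.19, 2.56], [-1.23, 4.37], [0.02, 3.11], [-2.88, 2.88]. Speed limits (rad/s): [2.39, 2.39, 3.01, 3.14, 3.14, 3.14].

INTERFACE

Orientations are given as a unit quaternion [w, x, y, z].
In Python, from rig import ctrl, optics gives the robot as it stands. The module is installed in compiled form; this text tells all that it offers.
- The arm moves only by the shell command python3 -m handwheel 'ROWS' [FORCE]. ROWS is JSON, a list that holds one entry, the list of rows, each a list of 5 numbers: the gripper command: -1 is fully open, 1 is shut, values between are in proportion, then the shift along the world's x, y, z in units of 50 mm (1.0 is 50 mm), then the turn about the world's z in units of 8 degrees (1.0 is 8 degrees). In form: [[[gripper, tx, ty, tz, twist], ...]]. A call has 1 to 10 rows; each row shifts and turns the commanded pose from where the row before left it; what a row does not reach is not made up. A row lasts 1/10 s, in which the tool goes at most 50 mm and 8.59 degrees, less where a joint would pass 70% of its speed; a pose out of reach is approached as far as the arm can. A call is refused whole if a number of a shift passes 1 or a number of a turn 1, either way. A call with a gripper value outside its range is refused whole. The fingers move at their own pace and stop on an object; FORCE is the grip in N (left out, the last holds). Time passes only in rows, so rows that do not move let the fingers close. It gives the time, the measured TCP pose, the force, the opening and the grip force at its end, in the units of the state.
- ctrl.sense(): the state, without advancing time (a new reading comes with each control period).
- optics.capture(name): name is "scene" or "side" or "wrist"; returns a dict with "img" (384x512x3 uint8, blue, green, red), "K" (3x3 intrinsics, pixels), "R" (3x3) and "t" (3): a world point X has camera coordinates R X + t. Camera axes: x right, y down, z forward; pixel columns grow to the right and rows downward; lengths in mm; the calibration is good to about 2 mm. The wrist camera is an equidistant fisheye: a pixel r from the principal point sees the ray r / f radians off the axis. A picture is of the moment at which its call begins. There is no depth.
- ctrl.finish_job(): hands the job in; it is judged then, once.
The state is a dict: "time_s": time; "joints": joint angles; "dq": joint speeds; "tau": joint torques, N m; "eef_pos": TCP position; "ee_rot": TCP orientation; "force": force on the tool from outside, world axes, zero at the start; "wrist_torque": the same for the moment, N m; "grip_width": opening from 0.0 (shut) to 1.0 (fully open); "grip_force": force on a finger pad.
Only numpy, scipy, OpenCV 4.12 (cv2) and the standard library are available. Lean on these libraries where they do the work, as an engineer would, in place of code of your own. Each camera call takes 0.05 s, during which the arm holds its last target. There are 200 camera calls.

TASK

The eraser has been put in the wrong place on the sloped tray: it lies in the long pocket that belongs to the balsa block. First move it to its own short pocket, lying lengthwise up the slope, then lay the balsa block (the wooden offcut on the bench) in the long pocket, both flat on the tray's deck inside their corner brackets and let go. Leave the sharpener in its pocket, the foam-board offcut and the glue bottle as they are.

Things in the scene. Friction and masses are not known exactly. Their poses are not given: they have to be found in the camera images.
- tray: Fixed plywood deck, 130 (up the slope) x 290 x 8 mm, on legs, rising 30 degrees away from the robot. Origin: centre of its top surface, 45 mm above the bench. x up the slope, y level to the left, z out of the deck (leaning back to the robot). It has 3 pockets, each of four L-shaped corner brackets 7 mm high, 4 mm thick, with bare deck in the gaps between them, where fingers can reach down.
- long_pocket (a point): Centre of the long pocket on the deck's surface, axes as the tray's; tray y +85 mm. Inside 26 mm along x by 69 mm along y (it lies across the slope); gaps between brackets: 31 mm along y, 12 mm along x. For the balsa block; at the start the eraser lies loose in it, its long side across the slope, within 3 mm of the middle, against the lower brackets.
- short_pocket (a point): Centre of the short pocket on the deck's surface, axes as the tray's; tray y -20 mm. Inside 49 mm along x by 24 mm along y (it runs up the slope); gaps between brackets: 33 mm along x, 10 mm along y. For the eraser; empty at the start.
- eraser: White eraser in a card sleeve, a block 19 x 43 x 11 mm (own x, y, z), 13 to 25 g. Origin at the centre of its underside; y is its long axis, z up out of its top. Laid on the slope, it may slide down against the pocket's lower brackets. The half turn about z does not matter.
- balsa_block: Offcut of balsa wood, a brown block 21 x 62 x 12 mm (own x, y, z), 11 to 22 g, lying flat on the bench in front of the tray, left or right. Origin at the centre of its underside; y is its long axis, z up. The half turn about z does not matter.
- sharpener: Grey metal wedge sharpener 16 x 25 x 12 mm, loose in the third and smallest pocket at the right end of the tray, 115 mm right of the deck's centre. Leave it.
- foam_offcut: White foam-board offcut 30 x 55 x 8 mm, flat on the bench in front of the tray on the other side from the balsa block. Leave it.
- glue_bottle: White glue bottle, 38 mm across and 72 mm high, standing on the bench right of the tray. Leave it.
Mind the look-alikes: they are no part of the job. There is more than one size of the eraser; the one meant has the size given above.

How it is judged (in metres and radians):
On the way, in this order (a step that is already met when the one before it is completed fails the run):
1. the eraser lies flat in the short pocket, let go (x of eraser in the frame of short_pocket between -0.007 and 0.007 m and y of eraser in the frame of short_pocket between -0.006 and 0.006 m and z of eraser in the frame of short_pocket between -0.003 and 0.003 m and angle between the z axis of eraser and the z axis of short_pocket, either way round below 0.1 rad and angle between the y axis of eraser and the x axis of short_pocket, either way round below 0.25 rad and contact force between eraser and the fingers below 0.1 N and linear speed of eraser below 0.01 m/s), for 0.2 s.
2. the balsa block lies flat in the long pocket, let go (x of balsa_block in the frame of long_pocket between -0.006 and 0.006 m and y of balsa_block in the frame of long_pocket between -0.007 and 0.007 m and z of balsa_block in the frame of long_pocket between -0.003 and 0.003 m and angle between the z axis of balsa_block and the z axis of long_pocket, either way round below 0.1 rad and angle between the y axis of balsa_block and the y axis of long_pocket, either way round below 0.25 rad and contact force between balsa_block and the fingers below 0.1 N and linear speed of balsa_block below 0.01 m/s), for 0.2 s.
At the end, for the whole second after the job is handed in: Eraser in the short pocket and balsa block in the long one, flat on the deck (3 mm, 0.1 rad), centred within the pocket's play (6 to 7 mm), long axis along the pocket (0.25 rad), at rest and released. Sharpener, foam offcut and glue bottle not moved (all of step 1 and all of step 2); the robot touches nothing.
It fails at once if the sharpener is moved by more than 8 mm (distance of sharpener from where it was at the start of the episode above 0.008 m).
It fails at once if the foam offcut is moved by more than 10 mm (distance of foam_offcut from where it was at the start of the episode above 0.01 m).
It fails at once if the glue bottle is moved by more than 10 mm or tipped (distance of glue_bottle from where it was at the start of the episode above 0.01 m or angle between glue_bottle's own z axis and vertical above 0.3 rad).
It also fails if it takes over 53 s, if anything falls off the work surface, if the arm or the gripper's body presses on something with over 40 N, if the wrist force passes 120 N, or if a joint passes its speed limit or range.

## Working session

There is one attempt and no reset: what is moved stays moved. The work goes in short steps, Python scripts to look and compute and a shell command to move; the robot and the scene stay as the last step left them, time stands still between calls to the robot, and variables do not carry over. Pictures are saved under pics/ and viewed, at most 10 in all, crops included, and the job is handed in when it is done.

```bash
mkdir -p pics; cat > h.py <<'E'
import numpy as np,cv2
from rig import ctrl,optics
def cap(n,f=None):
    c=optics.capture(n)
    if f: cv2.imwrite('pics/'+f+'.png',c['img'])
    return c
def ray(c,u,v):
    K,R,t=[np.array(c[k],float) for k in 'KRt']
    d=np.linalg.inv(K)@[u,v,1.]
    return -R.T@t,R.T@d
def onplane(c,u,v,p0,n):
    o,d=ray(c,u,v); return o+d*(np.dot(n,np.subtract(p0,o))/np.dot(n,d))
def onz(c,u,v,z): return onplane(c,u,v,[0,0,z],[0,0,1])
def proj(c,X):
    p=c['K']@(np.array(c['R'])@X+np.array(c['t'])); return p[:2]/p[2]
E
python3 - <<'E'
from h import *
for n in('scene','side'):
    c=cap(n,n+'0'); o,d=ray(c,256,192); print(n,o,d, c['K'])
s=ctrl.sense();print(s)
a=[cv2.imread('pics/%s0.png'%n) for n in('scene','side')]
E
```

```text
scene [ 77.52954328 361.93564181 704.7782384 ] [ 0.50548337 -0.50632396 -0.69886401] [[384.37088589   0.         251.31557188]
 [  0.         384.37088589 196.54417106]
 [  0.           0.           1.        ]]
side [  471.32428221 -1091.10662309   588.27563356] [ 0.07928092  0.88547619 -0.45801059] [[455.13611555   0.         251.45977675]
 [  0.         455.13611555 194.39669467]
 [  0.           0.           1.        ]]
{'time_s': 0.1, 'joints': array([-1.50637070e+00,  3.13362360e-01,  1.49835291e+00,  4.31837276e-05,
        1.33098795e+00, -2.23376888e-01]), 'dq': array([-0.00098976, -0.00129849, -0.00166344, -0.00130767,  0.00118835,
        0.00041528]), 'tau': array([ 2.95822530e-03, -4.12891209e+01, -2.60143822e+01, -1.70271296e-04,
        3.01156411e-03,  2.25144191e-05]), 'eef_pos': array([ 149.01487322, -503.17614727,  230.81160024]), 'ee_rot': array([-5.51866859e-04,  9.89664653e-01,  1.43400019e-01,  6.49900818e-05]), 'force': array([0.93892473, 0.72770068, 0.71585584]), 'wrist_torque': array([ 0.03348571, -0.04002106,  0.04079679]), 'grip_force': 0.0, 'grip_width': 0.9995644498629408}
```

View pics/scene0.png

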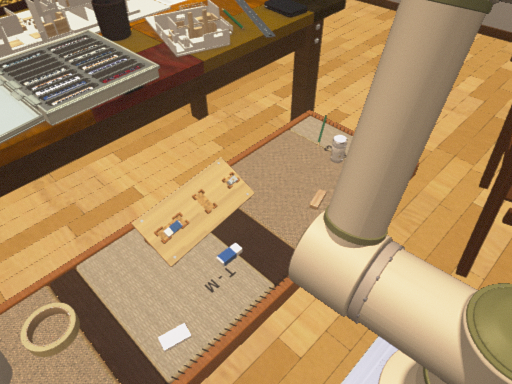

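View pics/side0.png

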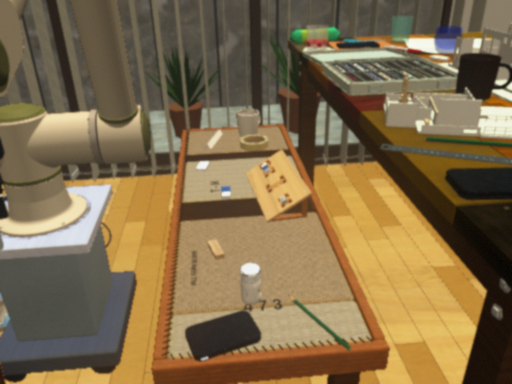

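Candidates seen in the scene picture:
- Eraser: white and blue object on the tray in the long pocket at (173,228). A look-alike lies on the bench at (229,254).
- Balsa: brown piece at (317,199), or (216,248) in the side view.
- Foam: (174,337).
- Bottle: (338,148).

I choose the tray eraser at (173,228), then measure the corners and sizes and check them in one crop.

```bash
python3 - <<'E'
from h import *
s=cap('scene');d=cap('side')
a=s['img'];b=d['img']
A=cv2.resize(a[150:275,125:265],None,fx=4,fy=4,interpolation=2)
B=cv2.resize(b[140:225,240:320],None,fx=3,fy=3,interpolation=2)
C=cv2.resize(a[180:215,300:335],None,fx=6,fy=6,interpolation=2)
out=np.zeros((500,805,3),np.uint8);out[:,:560]=A;out[:255,565:805]=B;out[260:470,565:775]=C
cv2.imwrite('pics/c1.png',out[:,:800])
for c,roi in((s,(120,150,270,275)),(d,(240,145,320,225))):
    x0,y0,x1,y1=roi;h=cv2.cvtColor(c['img'],cv2.COLOR_BGR2HSV)
    p=(175,205) if c is s else (272,195)
    print(h[p[1],p[0]],)
    m=cv2.inRange(h,np.array([10,60,150]),np.array([25,160,255]));k=np.zeros_like(m);k[y0:y1,x0:x1]=m[y0:y1,x0:x1]
    cn=max(cv2.findContours(k,0,1)[0],key=cv2.contourArea);hu=cv2.convexHull(cn)
    print(cv2.contourArea(hu),cv2.approxPolyDP(hu,4,True)[:,0].tolist())
E
```

```text
[ 20 113 228]
18250.5 [[269, 150], [269, 230], [261, 274], [120, 274], [120, 158], [139, 150]]
[ 19 135 221]
4967.0 [[286, 145], [311, 192], [319, 224], [240, 224], [240, 159], [268, 145]]
```

View pics/c1.png

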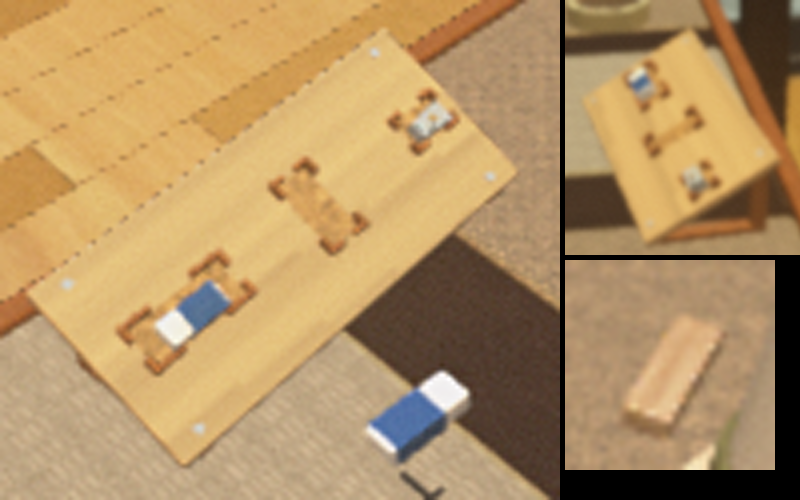

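The crop shows the eraser on the tray at about (175,227), smaller than the bench look-alike at (229,254). The sharpener is in its pocket at (233,180), the short pocket is empty at (205,201), and the balsa is at (317,198). I'll fit the tray from its corners.

```bash
cat > tray.py <<'E'
from h import *
def Rt(yaw,tilt=np.pi/6):
    c,s=np.cos(yaw),np.sin(yaw)
    return np.array([[c,-s,0],[s,c,0],[0,0,1]])@np.array([[np.cos(tilt),0,-np.sin(tilt)],[0,1,0],[np.sin(tilt),0,np.cos(tilt)]])
def T(p,X): return np.array([p[0],p[1],45.])+np.asarray(X)@Rt(p[2]).T
E
python3 - <<'E'
from tray import *
from scipy.optimize import least_squares
s=cap('scene');d=cap('side')
C=np.array([[65,145,0],[65,-145,0],[-65,-145,0],[-65,145,0.]])
ps=np.array([[132.5,223],[220.75,157.5],[254.25,193],[171.25,266.25]])
pd=np.array([[281.7,150],[311,193.3],[267.7,221],[246,172.3]])
def f(p,which=(0,1)):
    X=T(p,C);r=[]
    if 0 in which:r+=[proj(s,x)-q for x,q in zip(X,ps)]
    if 1 in which:r+=[proj(d,x)-q for x,q in zip(X,pd)]
    return np.ravel(r)
for w in((0,),(1,),(0,1)):
    q=least_squares(f,[480,100,0],args=(w,));print(w,q.x.round(3),q.fun.round(1))
p=q.x
print('long',T(p,[0,85,0]),'short',T(p,[0,-20,0]))
B=[[320,189.2],[326.2,192.5],[317.8,206.7],[310.3,203.7]]
P=np.array([onz(s,u,v,12) for u,v in B]);print(P.round(1),P.mean(0),np.linalg.norm(np.diff(P,axis=0),axis=1))
print('balsa side',onz(d,216,247.5,8))
E=[(130+0,0)]
# eraser top corners from the crop
n=Rt(p[2])[:,2]
for u,v in((155,325),(208,283),(230,305),(178,347)):
    X=onplane(s,u/4+125,v/4+150,T(p,[0,0,11]),n);print('eraser tray',((X-T(p,[0,0,0]))@Rt(p[2])).round(1))
for n_,u,v in(('foam',174,337),('other',229,254),('bottle',338,148)):print(n_,onz(s,u,v,8))
E
```

```text
(0,) [6.18403e+02 1.42800e+01 1.05000e-01] [-1.2 -0.   0.  -1.3  0.9 -0.1  0.4  0.7]
(1,) [6.23123e+02 1.20100e+01 9.90000e-02] [ 0.4 -0.7  0.8 -0.6 -0.9  0.3 -0.3  0.7]
(0, 1) [6.21084e+02 1.32510e+01 1.05000e-01] [-1.5 -1.  -0.3 -2.   0.4 -0.8 -0.  -0.3 -0.6 -0.8  0.1 -0.8 -1.5  0.1
 -1.3  0.6]
long [612.20800627  97.78668042  45.        ] short [623.17260743  -6.63926234  45.        ]
[[ 466.6 -262.2   12. ]
 [ 447.7 -263.5   12. ]
 [ 432.1 -208.9   12. ]
 [ 451.8 -204.1   12. ]] [ 449.54038145 -234.66512908   12.        ] [18.96030008 56.83093222 20.34627051]
balsa side [ 454.64853907 -228.97911941    8.        ]
eraser tray [  2.7 108.6  11. ]
eraser tray [ 2.4 69.1 11. ]
eraser tray [-15.2  68.4  11. ]
eraser tray [-14.8 107.4  11. ]
foam [418.98429123 243.47218096   8.        ]
other [486.18654599  40.39177722   8.        ]
bottle [ 537.82102207 -439.77076335    8.        ]
```

```bash
python3 -m handwheel '[[[-1,0.4,0.6,0,-0.13],[-1,0.4,0.6,0,-0.13],[-1,0.4,0.6,0,-0.13],[-1,0.4,0.6,0,-0.13],[-1,0.4,0.6,0,-0.13],[-1,0.4,0.6,0,-0.13],[-1,0.4,0.6,0,-0.13],[-1,0.4,0.6,0,-0.13],[-1,0.4,0.6,0,-0.13],[-1,0.4,0.6,0,-0.13]]]' 20
python3 -m handwheel '[[[-1,0.5,0.6,0,0],[-1,0.5,0.6,0,0],[-1,0.5,0.6,0,0],[-1,0.5,0.6,0,0],[-1,0.5,0.6,0,0],[-1,0.5,0.6,0,0],[-1,0.5,0.6,0,0],[-1,0.5,0.6,0,0],[0,0.5,0.6,0,0],[0,0.5,0.6,0,0]]]'
python3 - <<'E'
from h import *
s=ctrl.sense();print(s['eef_pos'],s['ee_rot'],s['joints'],s['grip_width'],s['time_s'])
c=cap('wrist','w1');print(c['K'],-np.array(c['R']).T@c['t'],c['R'])
E
```

```text
time_s: 1.3
eef_pos: [349.6, -202.1, 231.4]
ee_rot: [0.0, 0.999, 0.053, 0.0]
force: [1.1, -0.1, -0.1]
grip_width: 1.0
grip_force: 0.0
time_s: 2.3
eef_pos: [599.8, 98.0, 231.2]
ee_rot: [0.0, 0.999, 0.053, -0.0]
force: [0.5, -0.6, 0.4]
grip_width: 0.693
grip_force: 0.0
[599.79113194  98.04975106 231.16990672] [ 3.25374513e-05  9.98583445e-01  5.32080746e-02 -6.20698164e-05] [-3.04762827e-02  4.98744577e-01  1.22799935e+00 -7.61492592e-05
  1.41496699e+00  1.43386544e+00] 0.6930922382128517 2.3
[[297.31863964   0.         252.97805332]
 [  0.         297.31863964 189.37822489]
 [  0.           0.           1.        ]] [670.96201414 104.65042786 373.39996822] [[ 1.06235317e-01 -9.94340995e-01  2.06675984e-04]
 [-9.53781927e-01 -1.01843226e-01  2.82715391e-01]
 [-2.81094455e-01 -3.02314830e-02 -9.59203818e-01]]
```

View pics/w1.png

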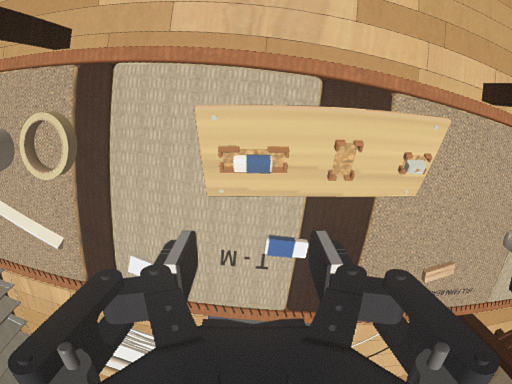

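The wrist view shows the tray deck with corners at about (195,107), (450,119), (418,196) and (208,196). The eraser is in the long pocket at (253,163), blue at right and white at left. I'll refit the tray from this nearer view.

```bash
cat >> h.py <<'E'
def fray(c,u,v):
    K=c['K'];x=(u-K[0,2])/K[0,0];y=(v-K[1,2])/K[1,1];r=np.hypot(x,y)+1e-12
    R=np.array(c['R']);return -R.T@c['t'],R.T@[np.sin(r)*x/r,np.sin(r)*y/r,np.cos(r)]
def fproj(c,X):
    p=np.array(c['R'])@X+c['t'];r=np.arctan2(np.hypot(p[0],p[1]),p[2]);k=r/np.hypot(p[0],p[1])
    return np.array([c['K'][0,2]+c['K'][0,0]*k*p[0],c['K'][1,2]+c['K'][1,1]*k*p[1]])
def fplane(c,u,v,p0,n):
    o,d=fray(c,u,v);return o+d*(np.dot(n,np.subtract(p0,o))/np.dot(n,d))
E
python3 - <<'E'
from tray import *
from scipy.optimize import least_squares
c=cap('wrist');im=c['img'];h=cv2.cvtColor(im,cv2.COLOR_BGR2HSV)
m=cv2.inRange(h,np.array([10,60,120]),np.array([25,170,255]));k=np.zeros_like(m);k[98:205,185:460]=m[98:205,185:460]
k=cv2.morphologyEx(k,cv2.MORPH_OPEN,np.ones((3,3)))
cn=max(cv2.findContours(k,0,1)[0],key=cv2.contourArea);hu=cv2.convexHull(cn);print(cv2.contourArea(hu),cv2.approxPolyDP(hu,4,True)[:,0].tolist())
C=np.array([[65,145,0],[65,-145,0],[-65,-145,0],[-65,145,0.]])
q0=np.array([[195.5,107],[450,118.5],[418,195.5],[208,195.5]])
q=least_squares(lambda p:np.ravel([fproj(c,x)-y for x,y in zip(T(p,C),q0)]),[620,13,.1]);p=q.x
print(p.round(3),q.fun.round(1))
n=Rt(p[2])[:,2]
sub=h[140:185,215:295]
blue=cv2.inRange(sub,np.array([95,80,40]),np.array([130,255,255]));wh=cv2.inRange(sub,np.array([0,0,170]),np.array([180,45,255]))
e=cv2.morphologyEx(blue|wh,cv2.MORPH_CLOSE,np.ones((3,3)))
cn=max(cv2.findContours(e,0,1)[0],key=cv2.contourArea)
bx=cv2.boxPoints(cv2.minAreaRect(cn))+[215,140]
for u,v in bx: print((u,v),((fplane(c,u,v,T(p,[0,0,11]),n)-T(p,[0,0,0]))@Rt(p[2])).round(1))
print(T(p,[0,85,0]),T(p,[0,-20,0]))
big=cv2.resize(im[95:205,185:345],None,fx=5,fy=5,interpolation=2);cv2.imwrite('pics/c2.png',big)
E
```

```text
26410.0 [[459, 111], [459, 204], [305, 204], [209, 197], [202, 169], [200, 107], [247, 101], [413, 98]]
[6.24731e+02 1.62890e+01 1.10000e-01] [-1.2  0.2  3.4  0.1 -1.1 -0.6 -0.3  0.2]
(np.float64(237.0), np.float64(157.0)) [  8.5 103.9  11. ]
(np.float64(275.0), np.float64(157.0)) [ 8.5 63.2 11. ]
(np.float64(275.0), np.float64(174.0)) [-16.6  62.   11. ]
(np.float64(237.0), np.float64(174.0)) [-16.6 104.9  11. ]
[615.36185515 100.77073124  45.        ] [626.93588625  -3.58942306  45.        ]
```

View pics/c2.png

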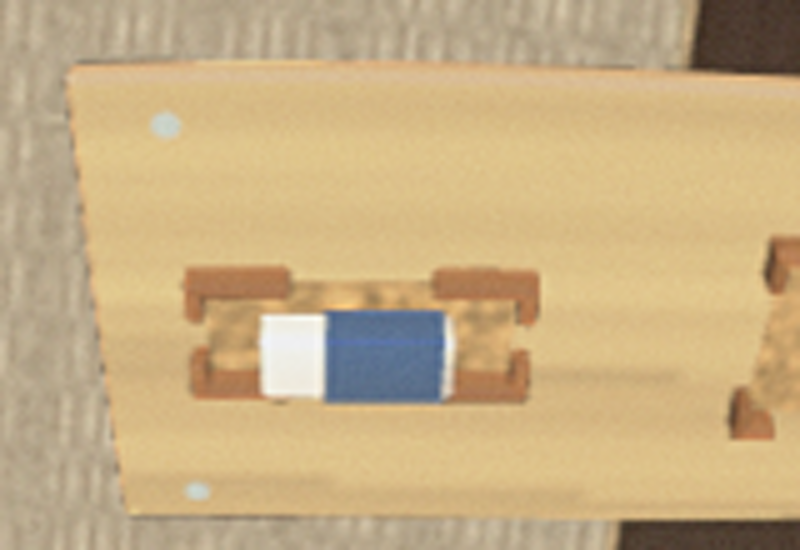

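The crop shows the bracket outer corners at about (184,268), (540,270), (191,400) and (528,402). The eraser's top face spans about 262–452 by 342–401, with its uphill side face visible above that, and the deck's edge face is visible along its top. I'll refit using these points.

```bash
python3 - <<'E'
from tray import *
from scipy.optimize import least_squares
c=cap('wrist')
X0=np.array([[17,123.5,7],[17,46.5,7],[-17,123.5,7],[-17,46.5,7],[65,145,0],[-65,145,0],[28.5,-4,7],[-65,-145,0]])
px=np.array([[184,268],[540,270],[191,400],[528,402],[70,81],[130,515],[768,238],[0,0]])/5+[185,95];px[-1]=[418,195.5]
q=least_squares(lambda p:np.ravel([fproj(c,x)-y for x,y in zip(T(p,X0),px)]),[620,13,.1],loss='soft_l1');p=q.x
print(p.round(3),q.fun.reshape(-1,2).round(1))
n=Rt(p[2])[:,2]
for u,v in((262,342),(262,400),(454,402),(447,342)): print('top',((fplane(c,u/5+185,v/5+95,T(p,[0,0,11]),n)-T(p,[0,0,0]))@Rt(p[2])).round(1))
for u,v in((262,312),(447,312)): print('low',((fplane(c,u/5+185,v/5+95,T(p,[0,0,0]),n)-T(p,[0,0,0]))@Rt(p[2])).round(1))
print(T(p,[0,85,0]),T(p,[0,-20,0]))
E
```

```text
[6.21501e+02 1.08910e+01 1.19000e-01] [[-0.6  2.8]
 [ 0.3  1.8]
 [ 0.4 -0.6]
 [ 0.2 -1.5]
 [-2.3 -1. ]
 [-0.7  0. ]
 [ 2.   0.4]
 [ 0.6 -0.1]]
top [  3.1 106.6  11. ]
top [-14.3 107.4  11. ]
top [-15.4  64.1  11. ]
top [ 2.6 66.4 11. ]
low [  2.3 107.    0. ]
low [ 1.9 65.8  0. ]
[611.42837666  95.29221962  45.        ] [623.87152439  -8.96787857  45.        ]
```

```bash
python3 -m handwheel '[[[-0.27,0.04,-0.02,-0.5,0],[-0.27,0,0,-0.5,0],[-0.27,0,0,-0.5,0],[-0.27,0,0,-0.5,0],[-0.27,0,0,-0.5,0],[-0.27,0,0,-0.5,0],[-0.27,0,0,-0.4,0],[-0.27,0,0,0,0]]]' 20
python3 - <<'E'
from h import *
c=cap('wrist');s=cap('scene')
out=np.hstack([cv2.resize(c['img'],None,fx=1,fy=1)[100:384,80:430],np.zeros((284,4,3),np.uint8),cv2.resize(s['img'][165:259,115:257],(430,284),interpolation=2)])
cv2.imwrite('pics/c3.png',out)
E
```

```text
time_s: 3.25
eef_pos: [599.1, 94.7, 59.0]
ee_rot: [-0.0, 0.999, 0.053, -0.003]
force: [0.9, 0.1, -0.5]
grip_width: 0.639
grip_force: 0.0
```

View pics/c3.png

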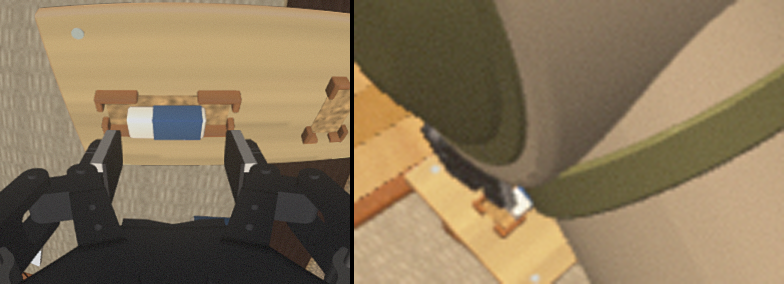

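The fingers straddle the eraser with their tips at crop columns 118 and 228, midpoint 173. The eraser spans 127–203, midpoint 165, so it sits a few mm to +y. I'll quantify that.

```bash
python3 - <<'E'
from tray import *
s=ctrl.sense();print(s['eef_pos'],s['ee_rot'],s['joints'])
c=cap('wrist');p=[621.5,12,.112];n=Rt(p[2])[:,2]
for u,v in((207,207),(283,206),(207,238),(284,240)):
    X=fplane(c,u,v,T(p,[0,0,11]),n);print(X.round(1),((X-T(p,[0,0,0]))@Rt(p[2])).round(1))
im=c['img'];b=cv2.resize(im[185:275,165:325],None,fx=5,fy=5,interpolation=2);cv2.imwrite('pics/c4.png',b)
print(fproj(c,T(p,[0,85,0])))
E
```

```text
[601.06398846  94.9770728   62.1391699 ] [5.59823410e-05 9.98605167e-01 5.27982871e-02 2.42635116e-04] [-3.55534728e-02  6.63658440e-01  1.42176344e+00 -7.89409650e-05
  1.05567752e+00  1.42963603e+00]
[619.1 119.3  63.3] [ 17.5 106.9  11. ]
[623.9  81.1  63.5] [18.  68.4 11. ]
[594.7 120.1  49.3] [-10.5 110.5  11. ]
[597.7  75.3  48.1] [-12.8  65.6  11. ]
[250.54819056 211.93110653]
```

View pics/c4.png

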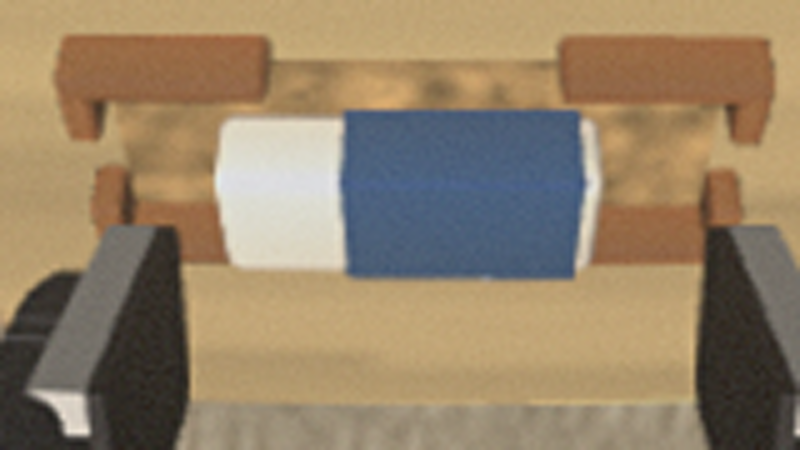

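```bash
python3 -m handwheel '[[[-0.25,0.02,0.08,0,0],[-0.25,0,0,-0.1,0],[-0.25,0,0,-0.1,0],[-0.25,0,0,-0.1,0],[-0.25,0,0,0,0],[-0.25,0,0,0,0]]]' 20
python3 - <<'E'
from tray import *
s=ctrl.sense();print(s['eef_pos'],s['force'],s['grip_width'])
c=cap('wrist');b=cv2.resize(c['img'][185:295,165:325],None,fx=5,fy=5,interpolation=2);cv2.imwrite('pics/c5.png',b)
E
```

```text
time_s: 4.0
eef_pos: [602.0, 99.6, 46.1]
ee_rot: [-0.0, 0.999, 0.053, -0.0]
force: [-0.1, -1.1, -0.6]
grip_width: 0.627
grip_force: 0.0
[601.96423055  99.5502258   46.13378751] [-0.11029421 -1.14416469 -0.58303154] 0.6270075289009152
```

View pics/c5.png

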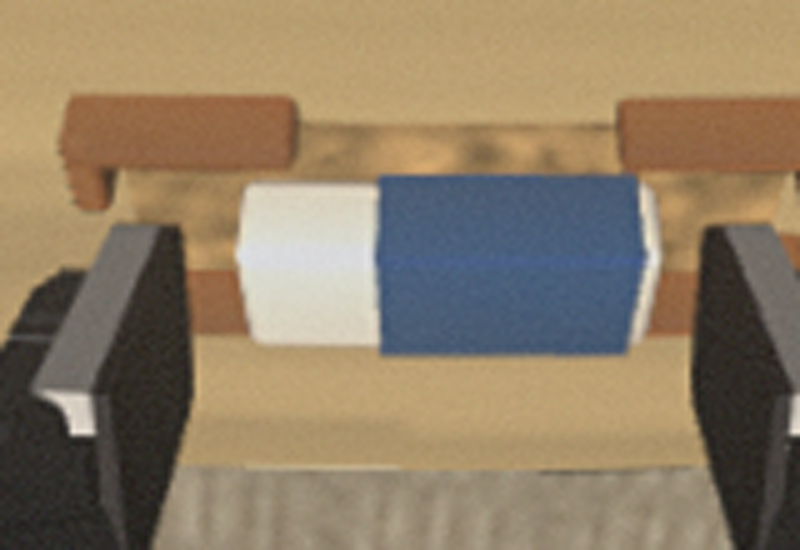

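The eraser (240–650, midpoint 445) is centred between the fingers (185–706, midpoint 445). I'll check the tip height by ray, then close.

```bash
python3 - <<'E'
from tray import *
c=cap('wrist');a=np.radians(6.1);u=np.array([np.cos(a),np.sin(a),0])
P=np.array([602,99.5,0])+11*u
for q in((201.5,229.5),(306,229.5)): print(fplane(c,*q,P,u).round(1))
# eraser crease (uphill top edge): height on vertical plane
p=[621.5,12,.112];n=Rt(p[2])[:,2]
for q in((240,252),(650,255)): print(fplane(c,q[0]/5+165,q[1]/5+185,T(p,[0,0,11]),n).round(1))
E
python3 -m handwheel '[[[0.2,0,0,0,0],[0.2,0,0,0,0],[0.2,0,0,0,0],[0.2,0,0,0,0],[0.2,0,0,0,0]]]' 30
```

```text
[610.3 125.3  54. ]
[615.9  73.3  54.1]
[609.6 118.9  57.8]
[613.3  79.   57.3]
time_s: 4.6
eef_pos: [602.2, 99.6, 46.7]
ee_rot: [0.0, 0.999, 0.053, 0.0]
force: [-2.8, 0.3, 5.2]
grip_width: 0.488
grip_force: 30.7
```

```bash
python3 -m handwheel '[[[0.2,0,0,0.1,0],[0.2,0,0,0.3,0],[0.2,0,0,0.6,0],[0.2,0,0,0.6,0],[0.2,-0.6,0.12,0,0],[0.2,-0.6,0.12,0,0],[0.2,-0.7,0.12,0,0],[0.2,-0.7,0.12,0,0],[0.2,-0.6,0.12,0,0],[0.2,0,0,0,0]]]' 30
python3 - <<'E'
from h import *
c=cap('wrist');s=cap('side')
out=np.hstack([c['img'][100:384,120:390],cv2.resize(s['img'][120:240,180:320],(331,284),interpolation=2)])
cv2.imwrite('pics/c6.png',out)
E
```

```text
time_s: 5.6
eef_pos: [439.4, 130.3, 127.2]
ee_rot: [-0.0, 0.999, 0.054, -0.0]
force: [-0.1, -0.2, -0.1]
grip_width: 0.489
grip_force: 30.5
```

View pics/c6.png

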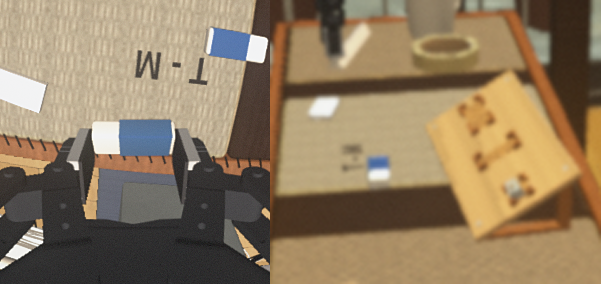

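The eraser is held level-ended in the fingers, with the look-alike at upper right and the foam at left. The bench's front border lies near the fingers, so I'll set it down farther in, at x≈480.

```bash
python3 -m handwheel '[[[0.2,0.4,0,-0.3,0],[0.2,0.4,0,-0.5,0],[0.2,0,0,-0.5,0],[0.2,0,0,-0.5,0],[0.2,0,0,-0.3,0],[0.2,0,0,-0.1,0],[0.2,0,0,-0.06,0],[0.2,0,0,-0.06,0],[0.2,0,0,0,0]]]' 20
```

```text
time_s: 6.6
eef_pos: [482.4, 129.5, 10.7]
ee_rot: [0.0, 0.999, 0.053, 0.0]
force: [-0.2, 0.0, -0.5]
grip_width: 0.488
grip_force: 30.5
```

```bash
for i in 1 2 3; do python3 -m handwheel '[[[0.2,0,0,-0.05,0],[0.2,0,0,0,0]]]' 20 | egrep 'pos|force'; done
```

```text
eef_pos: [482.5, 129.6, 8.1]
force: [0.6, 0.3, -0.2]
grip_force: 30.6
eef_pos: [483.4, 129.7, 6.9]
force: [-1.0, -0.2, 14.4]
grip_force: 34.0
eef_pos: [484.6, 129.7, 5.1]
force: [1.9, -0.4, 17.5]
grip_force: 38.4
```

```bash
python3 -m handwheel '[[[0.2,0,0,-0.03,0],[0.2,0,0,0,0]]]' | egrep 'pos|force'; python3 -m handwheel '[[[-0.2,0,0,0,0],[-0.3,0,0,0,0],[-0.3,0,0,0.1,0],[-0.6,0,0,0.6,0],[-0.6,0,0,0.8,0],[-0.6,-0.5,0,0.5,0],[-0.6,0,0,0,0],[-0.6,0,0,0,0]]]'
python3 - <<'E'
from h import *
c=cap('wrist');h=cv2.cvtColor(c['img'],cv2.COLOR_BGR2HSV)
m=cv2.inRange(h,np.array([95,80,40]),np.array([130,255,255]));w=cv2.inRange(h,np.array([0,0,170]),np.array([180,40,255]))
for cn in cv2.findContours(m,0,1)[0]:
    if cv2.contourArea(cn)<100: continue
    b=cv2.boxPoints(cv2.minAreaRect(cn));P=np.array([fplane(c,u,v,[0,0,11],[0,0,1]) for u,v in b]);print('blue',b.mean(0),P.mean(0).round(1),np.linalg.norm(np.diff(P,axis=0),axis=1).round(1))
k=cv2.morphologyEx(m|w,cv2.MORPH_CLOSE,np.ones((3,3)))
for cn in cv2.findContours(k,0,1)[0]:
    if cv2.contourArea(cn)<300: continue
    b=cv2.boxPoints(cv2.minAreaRect(cn));P=np.array([fplane(c,u,v,[0,0,11],[0,0,1]) for u,v in b]);print('all',b.tolist(),P.mean(0).round(1),np.linalg.norm(np.diff(P,axis=0),axis=1).round(1),P[:,:2].round(0).tolist())
E
```

```text
eef_pos: [485.1, 129.7, 4.2]
force: [0.1, -0.0, 23.9]
grip_force: 40.5
time_s: 8.2
eef_pos: [457.0, 129.6, 101.4]
ee_rot: [0.0, 0.999, 0.053, 0.0]
force: [0.1, -0.6, -0.2]
grip_width: 0.802
grip_force: 0.0
blue [354.4057 168.9848] [486.5  46.2  11. ] [25.5 36.1 26.5]
blue [264. 152.] [491.6 123.4  11. ] [25.2 17.7 25.6]
all [[103.41636657714844, 357.0196838378906], [124.74916076660156, 322.5590515136719], [154.01145935058594, 340.6737976074219], [132.6786651611328, 375.1344299316406]] [243.1 257.2  11. ] [85.9 38.8 88. ] [[217.0, 296.0], [292.0, 254.0], [272.0, 221.0], [192.0, 258.0]]
all [[92.72601318359375, 219.3972625732422], [104.1917724609375, 188.82191467285156], [161.17807006835938, 210.19178771972656], [149.71231079101562, 240.7671356201172]] [424.  239.7  11. ] [34.9 56.7 33.3] [[415.0, 275.0], [447.0, 261.0], [433.0, 206.0], [402.0, 217.0]]
all [[328.1531066894531, 180.25050354003906], [333.0263366699219, 150.03651428222656], [395.9380798339844, 160.18357849121094], [391.0648498535156, 190.39756774902344]] [486.4  38.2  11. ] [25.4 58.8 27.2] [[474.0, 68.0], [500.0, 68.0], [499.0, 9.0], [472.0, 8.0]]
all [[230.0, 140.0], [283.0, 140.0], [283.0, 163.0], [230.0, 163.0]] [491.4 129.4  11. ] [41.7 18.5 42.4] [[498.0, 151.0], [503.0, 110.0], [484.0, 107.0], [480.0, 149.0]]
```

The eraser lies flat on the bench at (491,129), measured 42×18 mm. I'll regrasp it across its width with a quarter turn.

```bash
python3 -m handwheel '[[[0.1,0.1,0,0,1],[0.1,0.1,0,0,1],[0.1,0.1,0,0,1],[0.1,0.1,0,0,1],[0.1,0.1,0,0,1],[0.1,0.1,0,0,1],[0.1,0.09,0,0,1],[0.1,0,0,0,1],[0.1,0,0,0,1],[0.1,0,0,0,1]]]' 20|egrep 'pos|rot|width'
python3 -m handwheel '[[[0.1,0,0,0,1],[0.1,0,0,0,0.25],[0.1,0,0,-0.4,0],[0.1,0,0,-0.4,0],[0.1,0,0,0,0],[0.1,0,0,0,0]]]'
python3 - <<'E'
from h import *
s=ctrl.sense();q=s['ee_rot'];print('closing deg',np.degrees(2*np.arctan2(q[2],q[1]))-90,s['joints'],s['eef_pos'])
c=cap('wrist');h=cv2.cvtColor(c['img'],cv2.COLOR_BGR2HSV)
m=cv2.inRange(h,np.array([95,80,40]),np.array([130,255,255]));w=cv2.inRange(h,np.array([0,0,170]),np.array([180,40,255]))
k=cv2.morphologyEx(m|w,cv2.MORPH_CLOSE,np.ones((3,3)))
for cn in cv2.findContours(k,0,1)[0]:
    if cv2.contourArea(cn)<300: continue
    b=cv2.boxPoints(cv2.minAreaRect(cn));P=np.array([fplane(c,u,v,[0,0,11],[0,0,1]) for u,v in b]);print('all',b.round().tolist(),P.mean(0).round(1),np.linalg.norm(np.diff(P,axis=0),axis=1).round(1),P[:,:2].round(0).tolist())
E
```

```text
eef_pos: [491.5, 129.4, 99.8]
ee_rot: [-0.001, 0.729, 0.685, -0.001]
grip_width: 0.449
time_s: 9.85
eef_pos: [491.5, 129.5, 60.7]
ee_rot: [-0.001, 0.669, 0.744, -0.001]
force: [0.6, -1.3, -0.1]
grip_width: 0.45
grip_force: 0.0
closing deg 6.081762674017014 [ 2.68013326e-02  4.84274062e-01  1.74363288e+00  1.47984359e-05
  9.15372733e-01 -7.93544799e-02] [491.51417053 129.5211684   60.74837579]
all [[219.0, 319.0], [224.0, 281.0], [255.0, 285.0], [250.0, 323.0]] [486.8  47.5  11. ] [40.7 24.3 40.9] [[473.0, 28.0], [475.0, 68.0], [499.0, 68.0], [500.0, 27.0]]
all [[240.0, 179.0], [266.0, 179.0], [266.0, 236.0], [240.0, 236.0]] [491.1 130.   11. ] [17.3 41.8 18.5] [[480.0, 150.0], [497.0, 152.0], [502.0, 110.0], [484.0, 108.0]]
all [[133.0, 70.0], [161.0, -9.0], [201.0, 6.0], [173.0, 84.0]] [422. 241.  11.] [57.7 30.7 55.9] [[401.0, 218.0], [414.0, 274.0], [443.0, 263.0], [430.0, 209.0]]
all [[-5.0, 56.0], [11.0, -3.0], [21.0, 0.0], [5.0, 59.0]] [270.7 261.2  11. ] [53.2 15.5 51.7] [[258.0, 238.0], [269.0, 290.0], [283.0, 284.0], [273.0, 234.0]]
```

```bash
python3 -m handwheel '[[[0.1,0,0,-0.5,0],[0.1,0,0,-0.4,0],[0.1,0,0,-0.2,0],[0.1,0,0,0,0],[0.8,0,0,0,0],[0.8,0,0,0,0],[0.8,0,0,0,0],[0.8,0,0,0,0],[0.8,0,0,0,0]]]' 30
python3 -m handwheel '[[[0.8,0,0,0.2,0],[0.8,0,0,0.7,0],[0.8,0,0,0.7,0],[0.8,0,0,0.7,0],[0.8,0,0,0,-1],[0.8,0,0,0,-1],[0.8,0,0,0,-1],[0.8,0,0,0,-1],[0.8,0,0,0,-1],[0.8,0,0,0,-1]]]' 30
```

```text
time_s: 10.8
eef_pos: [492.3, 129.6, 7.5]
ee_rot: [0.001, 0.669, 0.744, 0.001]
force: [-1.4, -0.4, 7.4]
grip_width: 0.193
grip_force: 29.8
time_s: 11.8
eef_pos: [491.5, 129.6, 122.1]
ee_rot: [0.0, 0.914, 0.405, 0.0]
force: [0.1, -0.2, 0.2]
grip_width: 0.193
grip_force: 29.4
```

```bash
python3 -m handwheel '[[[0.8,0.45,-0.27,0,-1],[0.8,0.45,-0.27,0,-1],[0.8,0.45,-0.27,0,-1],[0.8,0.45,-0.27,0,-1],[0.8,0.45,-0.27,0,-1],[0.8,0.45,-0.27,0,-0.25],[0.8,0.45,-0.27,0,0],[0.8,0,0,-0.3,0],[0.8,0,0,-0.2,0],[0.8,0,0,0,0]]]' 30
python3 -m handwheel '[[[0.8,0,0,-0.1,0],[0.8,0,0,-0.05,0],[0.8,0,0,0,0]]]' 20 |egrep 'pos|force'
python3 - <<'E'
from h import *
c=cap('wrist');h=cv2.cvtColor(c['img'],cv2.COLOR_BGR2HSV)
m=cv2.inRange(h,np.array([95,80,40]),np.array([130,255,255]))
for cn in cv2.findContours(m,0,1)[0]:
    if cv2.contourArea(cn)>80: print(cv2.minAreaRect(cn))
E
```

```text
time_s: 12.8
eef_pos: [647.4, 35.7, 94.5]
ee_rot: [-0.0, 0.999, 0.053, -0.002]
force: [-0.1, -0.3, -1.1]
grip_width: 0.194
grip_force: 29.4
eef_pos: [648.8, 35.3, 88.8]
force: [-0.4, -0.2, 0.0]
grip_force: 29.4
((253.0, 253.0), (31.999996185302734, 41.99999237060547), 0.0)
```

Now I'll press it onto the bare deck uphill, to tilt it in the grip.

```bash
for i in 1 2 3 4 5; do python3 -m handwheel '[[[0.8,0,0,-0.06,0],[0.8,0,0,0,0]]]' |egrep 'pos|^force'; done
```

```text
eef_pos: [648.8, 35.1, 85.5]
force: [0.2, 0.6, -0.1]
eef_pos: [649.0, 35.1, 82.6]
force: [0.1, 0.7, 0.6]
eef_pos: [649.1, 35.0, 80.8]
force: [-3.7, -0.2, 7.6]
eef_pos: [649.4, 35.0, 78.2]
force: [-4.4, -1.0, 9.6]
eef_pos: [649.6, 35.1, 75.5]
force: [-3.5, 0.4, 10.9]
```

```bash
for i in 1 2 3; do python3 -m handwheel '[[[0.8,0,0,-0.04,0],[0.8,0,0,0,0]]]' |egrep 'pos|^force'; done
```

```text
eef_pos: [649.7, 35.1, 73.9]
force: [-4.8, 0.6, 13.1]
eef_pos: [649.8, 35.1, 72.0]
force: [-3.9, 0.2, 12.4]
eef_pos: [650.0, 35.1, 70.3]
force: [-4.7, 0.9, 14.3]
```

```bash
for i in 1 2; do python3 -m handwheel '[[[0.8,0,0,-0.03,0],[0.8,0,0,0,0]]]' |egrep 'pos|^force|width'; done
```

```text
eef_pos: [650.0, 35.1, 68.8]
force: [-3.7, -0.4, 14.6]
grip_width: 0.191
eef_pos: [650.1, 35.1, 67.9]
force: [-5.9, 1.5, 19.0]
grip_width: 0.195
```

```bash
python3 -m handwheel '[[[0.8,0,0,0.2,0],[0.8,0,0,0.3,0],[0.8,-0.22,-0.29,0,0],[0.8,-0.22,-0.29,-0.2,0],[0.8,-0.2,-0.29,-0.2,0],[0.8,0,0,0,0],[0.8,0,0,0,0]]]' 30
python3 - <<'E'
from tray import *
c=cap('wrist');im=c['img'];p=[621.5,12,.11]
for X in([28.5,-4,7],[28.5,-36,7],[-28.5,-4,7],[-28.5,-36,7],[17,46.5,7],[-17,46.5,7]): print(X,fproj(c,T(p,X)).round(1))
cv2.imwrite('pics/c7.png',cv2.resize(im[160:310,150:350],None,fx=4,fy=4,interpolation=2))
E
```

```text
time_s: 15.85
eef_pos: [617.4, -8.4, 70.5]
ee_rot: [0.0, 0.999, 0.053, 0.0]
force: [-0.4, 0.1, 0.2]
grip_width: 0.196
grip_force: 44.7
[28.5, -4, 7] [220.3 190.5]
[28.5, -36, 7] [281.9 190.3]
[-28.5, -4, 7] [227.8 249.2]
[-28.5, -36, 7] [275.8 249.1]
[17, 46.5, 7] [136.  204.6]
[-17, 46.5, 7] [151.1 238.1]
```

View pics/c7.png

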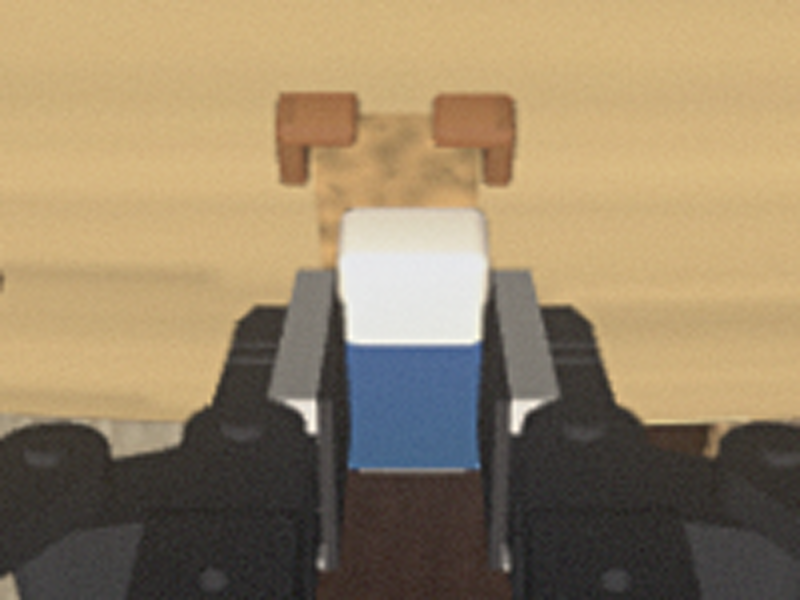

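The eraser is tilted in the grip, top face visible. The upper brackets' outer corners are at crop (276,93) and (515,93). The topmost edge seen there may be the bracket base, so I'll check against both heights.

```bash
python3 - <<'E'
from tray import *
c=cap('wrist');p=[621.5,12,.11]
for z in(0,7):
  for X in([28.5,-4],[28.5,-36],[24.5,-15],[16.5,-8],[-28.5,-4],[17,46.5]): print(X,z,((fproj(c,T(p,X+[z]))-[150,160])*4).round(0))
# rear face of eraser: bottom/top uphill edges if at tilt 30 with centre on tool
u=np.array([np.cos(.107),np.sin(.107),0])
hs=cv2.cvtColor(c['img'],cv2.COLOR_BGR2HSV)
m=cv2.inRange(hs,np.array([3,90,60]),np.array([14,200,200]));m[:,:200]=0;m[:,300:]=0;m[:175]=0;m[215:]=0
for cn in cv2.findContours(m,0,1)[0]:
    if cv2.contourArea(cn)>15: x,y,w,h=cv2.boundingRect(cn);print('br',((x-150)*4,(y-160)*4,w*4,h*4))
E
```

```text
[28.5, -4] 0 [288.  86.]
[28.5, -36] 0 [526.  85.]
[24.5, -15] 0 [370. 106.]
[16.5, -8] 0 [322. 146.]
[-28.5, -4] 0 [315. 324.]
[17, 46.5] 0 [-42. 144.]
[28.5, -4] 7 [284. 124.]
[28.5, -36] 7 [530. 123.]
[24.5, -15] 7 [369. 144.]
[16.5, -8] 7 [320. 184.]
[-28.5, -4] 7 [313. 358.]
[17, 46.5] 7 [-54. 180.]
br (436, 96, 80, 92)
br (280, 96, 80, 92)
```

```bash
python3 -m handwheel '[[[0.8,0,0.04,0,0],[0.8,0,0,-0.1,0],[0.8,0,0,-0.1,0],[0.8,0,0,-0.1,0],[0.8,0,0,0,0]]]' 20|egrep 'pos|^force'
for i in 1 2 3; do python3 -m handwheel '[[[0.8,0,0,-0.04,0],[0.8,0,0,0,0]]]'|egrep 'pos|^force'; done
```

```text
eef_pos: [616.5, -6.3, 53.7]
force: [0.1, -0.8, -0.7]
eef_pos: [617.0, -6.5, 52.6]
force: [-0.6, 0.6, -0.1]
eef_pos: [616.9, -6.4, 50.6]
force: [-0.4, -0.4, -0.4]
eef_pos: [616.9, -6.4, 48.5]
force: [0.0, -0.2, -0.0]
```

```bash
for i in 1 2 3; do python3 -m handwheel '[[[0.8,0,0,-0.03,0],[0.8,0,0,0,0]]]'|egrep 'pos|^force'; done
```

```text
eef_pos: [617.0, -6.4, 47.3]
force: [-1.0, 0.0, 0.1]
eef_pos: [617.1, -6.4, 46.8]
force: [-4.5, 0.1, 9.1]
eef_pos: [617.2, -6.4, 46.6]
force: [-9.7, 1.1, 17.9]
```

Contact came at the predicted height with the force along the deck normal, so the eraser is flat. I'll release, back off and check.

```bash
python3 -m handwheel '[[[0.4,0,0,0,0],[0.3,0,0,0,0],[0.3,0,0,0.2,0],[0.3,0,0,0.6,0],[0.3,-0.4,0,0.8,0],[0.3,-0.8,0,0.8,0],[0,-0.8,0,0,0],[0,0,0,0,0]]]' 20
cat > chk.py <<'E'
from tray import *
p=[621,13,.108];n=Rt(p[2])[:,2]
c=cap('wrist','chk');h=cv2.cvtColor(c['img'],cv2.COLOR_BGR2HSV)
m=cv2.inRange(h,np.array([95,80,40]),np.array([130,255,255]));w=cv2.inRange(h,np.array([0,0,165]),np.array([180,45,255]));br=cv2.inRange(h,np.array([3,90,60]),np.array([14,200,200]))
k=cv2.morphologyEx(m|w,cv2.MORPH_CLOSE,np.ones((3,3)))
def rep(k,a,z,t):
  for cn in cv2.findContours(k,0,1)[0]:
    if cv2.contourArea(cn)<a: continue
    r=cv2.minAreaRect(cn);b=cv2.boxPoints(r);P=np.array([(fplane(c,u,v,T(p,[0,0,z]),n)-T(p,[0,0,0]))@Rt(p[2]) for u,v in b])
    if abs(P.mean(0)[0])<60 and abs(P.mean(0)[1])<150: print(t,np.round(r[0]),P.mean(0).round(1),np.linalg.norm(np.diff(P,axis=0),axis=1)[:2].round(1))
rep(k,80,11,'er');rep(m,60,11,'blue');rep(br,12,7,'br')
E
python3 chk.py
```

```text
time_s: 18.45
eef_pos: [517.8, -5.8, 160.2]
ee_rot: [-0.0, 0.999, 0.053, -0.001]
force: [0.7, -0.3, -0.2]
grip_width: 0.5
grip_force: 0.0
er [374.  80.] [  -2.9 -113.8   11. ] [18.7 26.6]
er [267.  72.] [ -1.7 -20.2  11. ] [17.3 44.4]
blue [266.  81.] [ -9.6 -20.   11. ] [17.1 24.6]
br [280.  93.] [-23.4 -31.8   7. ] [15.4  8.7]
br [254.  91.] [-21.2  -9.1   7. ] [ 9.4 13.9]
br [386.  89.] [ -12.1 -130.1    7. ] [11.5  7.3]
br [121.  88.] [-10.5 111.    7. ] [24.  11.5]
br [355.  84.] [ -9.9 -98.4   7. ] [ 9.3 11.2]
br [177.  82.] [-10.   57.3   7. ] [21.6 12.7]
br [391.  65.] [  11.9 -128.5    7. ] [ 7.  13.8]
br [360.  62.] [ 11.2 -98.7   7. ] [9.9 9.5]
br [114.  61.] [ 16.  111.2   7. ] [25.7  9.3]
br [172.  58.] [13.5 57.8  7. ] [22.9 11.9]
br [280.  44.] [ 22.7 -29.8   7. ] [10.2 12.2]
br [254.  43.] [23.3 -9.1  7. ] [10.2 12.1]
```

The eraser lies at (-1.7, -20.2) in the tray frame with the right size, so it is in the short pocket. Next is the balsa.

```bash
python3 -m handwheel '[[[-0.3,-0.2,-0.6,0,0.12],[-0.6,-0.2,-0.6,0,0.12],[-0.8,-0.2,-0.6,0,0.12],[-0.8,-0.2,-0.6,0,0.12],[-0.8,-0.2,-0.6,0,0.12],[-0.8,-0.2,-0.6,0,0.12],[-0.8,-0.16,-0.6,0,0.12],[-0.8,0,-0.28,0,0.12],[-0.8,0,0,0,0],[-0.8,0,0,0,0]]]' 30
cat > bal.py <<'E'
from h import *
s=ctrl.sense();q=s['ee_rot'];print('closing',np.degrees(2*np.arctan2(q[2],q[1]))+90,s['eef_pos'].round(1))
c=cap('wrist','bal');h=cv2.cvtColor(c['img'],cv2.COLOR_BGR2HSV)
t=np.round(fproj(c,np.array([451,-232,12]))).astype(int);print('pred px',t,h[t[1],t[0]])
w=45;y0=max(t[1]-w,0);x0=t[0]-w
g=h[y0:t[1]+w,x0:t[0]+w].astype(int);ref=np.median(h[t[1]-2:t[1]+3,t[0]-2:t[0]+3].reshape(-1,3),0);print(ref, np.median(g.reshape(-1,3),0))
np.save('g.npy',g)
for sat in(70,85,100):
  m=((g[...,1]>sat)&(g[...,2]>150)&(g[...,0]>5)&(g[...,0]<20)).astype(np.uint8)*255
  m=cv2.morphologyEx(m,cv2.MORPH_OPEN,np.ones((3,3)))
  for cn in cv2.findContours(m,0,1)[0]:
    if cv2.contourArea(cn)<200: continue
    b=cv2.boxPoints(cv2.minAreaRect(cn))+[x0,y0];P=np.array([fplane(c,u,v,[0,0,12],[0,0,1]) for u,v in b]);e=np.diff(P,axis=0)[:2];l=np.linalg.norm(e,axis=1);L=e[np.argmax(l)]
    print(sat,b.mean(0).round(),P.mean(0).round(1),l.round(1),np.degrees(np.arctan2(L[1],L[0]))%180)
E
python3 bal.py
```

```text
time_s: 19.5
eef_pos: [454.1, -230.3, 159.6]
ee_rot: [-0.0, 0.993, 0.12, 0.0]
force: [-0.3, 0.1, 0.2]
grip_width: 0.897
grip_force: 0.0
closing 103.7359537756535 [ 454.1 -230.3  159.6]
pred px [253 179] [ 17  85 215]
[ 16.  87. 214.] [ 17.  77. 173.]
70 [252. 178.] [ 450.  -231.8   12. ] [87.3 94. ] 15.961452195367542
85 [256. 176.] [ 454.6 -234.3   12. ] [60.3  7.3] 103.75804924557114
```

```bash
sed -i 's/for sat in(70,85,100):/for sat in(185,195,205):/; s/m=((g\[...,1\]>sat).*/m=((g[...,2]>sat)\&(g[...,1]>55)\&(g[...,0]<25)).astype(np.uint8)*255/' bal.py; python3 bal.py
```

```text
closing 103.77704164668309 [ 454.1 -229.9  159.6]
pred px [253 179] [ 16  86 214]
[ 16.  86. 215.] [ 17.  77. 173.]
185 [256. 179.] [ 452.2 -234.7   12. ] [62.  22.1] 106.25466900012174
195 [256. 178.] [ 452.6 -234.3   12. ] [60.7 20.6] 105.98139187002585
205 [256. 178.] [ 452.7 -234.6   12. ] [60.3 20.5] 106.06693503238613
```

```bash
python3 -m handwheel '[[[-0.75,-0.03,-0.09,0,0.28],[-0.75,0,0,-0.6,0],[-0.75,0,0,-0.6,0],[-0.75,0,0,-0.6,0],[-0.75,0,0,-0.5,0],[-0.75,0,0,-0.3,0],[-0.75,0,0,-0.2,0],[-0.75,0,0,-0.1,0],[-0.75,0,0,0,0]]]' 30
for i in 1 2 3 4; do python3 -m handwheel '[[[-0.75,0,0,-0.06,0],[-0.75,0,0,0,0]]]'|egrep 'pos|^force'; done
```

```text
time_s: 20.5
eef_pos: [452.3, -234.7, 14.6]
ee_rot: [-0.0, 0.99, 0.139, -0.0]
force: [-0.1, -0.2, -0.1]
grip_width: 0.875
grip_force: 0.0
eef_pos: [452.3, -235.0, 11.9]
force: [-0.4, 0.9, -0.0]
eef_pos: [452.1, -234.9, 8.5]
force: [-0.1, -0.3, -1.0]
eef_pos: [452.0, -234.8, 5.3]
force: [-0.4, 0.1, -0.1]
eef_pos: [452.0, -234.8, 2.3]
force: [-0.5, 0.0, -0.0]
```

```bash
for i in 1 2 3; do python3 -m handwheel '[[[-0.75,0,0,-0.06,0],[-0.75,0,0,0,0]]]'|egrep 'pos|^force'; done; python3 bal.py | tail -3
```

```text
eef_pos: [452.0, -234.8, -0.7]
force: [0.2, -0.1, 0.2]
eef_pos: [452.0, -234.8, -3.7]
force: [-0.2, 0.4, 0.8]
eef_pos: [452.0, -234.8, -6.7]
force: [-0.0, 0.4, 0.1]
195 [238. 245.] [ 457.7 -226.6   12. ] [34.9  5.3] 106.40095479676914
205 [225. 267.] [ 444.6 -224.    12. ] [ 5.8 24.6] 103.19739860132947
205 [227. 245.] [ 456.6 -221.8   12. ] [ 3.  25.3] 104.60955098050052
```

```bash
python3 -m handwheel '[[[-0.75,0,0,0.06,0],[-0.2,0,0,0,0],[-0.2,0,0,0,0],[-0.2,0,0,0,0],[-0.2,0,0,0,0],[-0.2,0,0,0,0]]]' 30
python3 -m handwheel '[[[-0.2,0,0,0.1,0],[-0.2,0,0,0.3,0],[-0.2,0,0,0.6,0],[-0.2,0,0,0,0]]]' 30; python3 bal.py | tail -3
```

```text
time_s: 22.55
eef_pos: [452.4, -235.1, -2.7]
ee_rot: [0.0, 0.99, 0.139, 0.0]
force: [-1.2, 1.0, 5.7]
grip_width: 0.716
grip_force: 32.2
time_s: 22.95
eef_pos: [453.6, -236.1, 49.9]
ee_rot: [0.002, 0.99, 0.139, 0.002]
force: [0.8, 0.1, -0.2]
grip_width: 0.716
grip_force: 33.1
195 [240. 242.] [ 433.3 -233.8   12. ] [55.2  9.1] 106.17182018303419
205 [238. 259.] [ 420.  -235.6   12. ] [53.5  4.8] 106.3687218284873
205 [235. 242.] [ 432.8 -230.8   12. ] [ 5.8 49.3] 104.73105263381119
```

Held by its ends. To clear the end brackets I need the fingers about 4.5 mm downhill of the block's middle and gripping only its top. I'll set it back down, touch the bench to learn the tip offset, and regrip.

```bash
python3 -m handwheel '[[[-0.2,0,0,-0.5,0],[-0.2,0,0,-0.4,0],[-0.2,0,0,-0.12,0],[-0.5,0,0,0,0],[-0.5,0,0,-0.04,0],[-0.5,0,0,0,0]]]'|egrep 'pos|^force|width'
for i in 1 2 3; do python3 -m handwheel '[[[-0.5,0,0,-0.04,0],[-0.5,0,0,0,0]]]'|egrep 'pos|^force|width'; done
```

```text
eef_pos: [452.0, -234.8, -6.0]
force: [-2.5, 1.0, 9.0]
grip_width: 0.753
eef_pos: [452.1, -234.9, -6.2]
force: [-10.5, 5.6, 33.1]
grip_width: 0.753
eef_pos: [452.1, -234.9, -6.3]
force: [-18.0, 11.4, 58.5]
grip_width: 0.75
eef_pos: [452.2, -235.0, -6.5]
force: [-25.3, 17.0, 83.2]
grip_width: 0.751
```

```bash
python3 -m handwheel '[[[-0.5,0,0,0.28,0],[-0.5,-0.09,-0.02,0,0],[-0.5,0,0,0,0],[-0.5,0,0,0,0]]]'|egrep 'pos|^force|width'
```

```text
eef_pos: [447.2, -235.7, 0.9]
force: [-0.6, 0.4, 0.3]
grip_width: 0.751
```

```bash
python3 -m handwheel '[[[-0.5,0,0,0.03,0],[-0.5,0,0,0,0],[-0.2,0,0,0,0],[-0.2,0,0,0,0],[-0.2,0,0,0,0],[-0.2,0,0,0,0]]]' 30|egrep 'pos|^force|width|time'
python3 -m handwheel '[[[-0.2,0,0,0.1,0],[-0.2,0,0,0.6,0],[-0.2,0,0,0.9,0],[-0.2,0.5,0.4,0.9,0],[-0.2,0.5,0.6,0.2,-0.4],[-0.2,0.5,0.9,0,-0.4],[-0.2,0.5,0.9,0,-0.4],[-0.2,0.5,0.9,0,0],[-0.2,0.5,0.9,0,0],[-0.2,0.4,0.9,0,0]]]'
```

```text
time_s: 25.2
eef_pos: [447.6, -235.9, 3.3]
force: [-0.6, 0.9, 5.6]
grip_width: 0.711
time_s: 26.2
eef_pos: [613.2, 34.0, 133.9]
ee_rot: [0.0, 0.998, 0.056, 0.0]
force: [0.4, -0.9, -0.0]
grip_width: 0.703
grip_force: 32.8
```

```bash
python3 -m handwheel '[[[-0.2,0.26,0.66,0,0],[-0.2,0.26,0.67,0,0],[-0.2,0,0,-0.5,0],[-0.2,0,0,-0.5,0],[-0.2,0,0,0,0],[-0.2,0,0,0,0]]]' 20 |egrep 'pos|^force|width'
for i in 1 2 3 4; do python3 -m handwheel '[[[-0.2,0,0,-0.05,0],[-0.2,0,0,0,0]]]'|egrep 'pos|^force'; done
```

```text
eef_pos: [638.6, 98.4, 84.4]
force: [0.3, 0.3, 0.9]
grip_width: 0.709
eef_pos: [638.8, 98.3, 82.4]
force: [0.5, -0.5, -0.6]
eef_pos: [638.4, 98.5, 79.0]
force: [0.8, -0.4, -0.4]
eef_pos: [638.2, 98.5, 76.1]
force: [0.3, -0.3, -0.6]
eef_pos: [638.3, 98.5, 73.5]
force: [-0.2, 0.4, -0.0]
```

```bash
for i in 1 2 3 4; do python3 -m handwheel '[[[-0.2,0,0,-0.04,0],[-0.2,0,0,0,0]]]'|egrep 'pos|^force'; done
```

```text
eef_pos: [638.5, 98.5, 72.2]
force: [-1.2, 0.6, 2.7]
eef_pos: [638.4, 98.5, 71.5]
force: [-7.8, -1.1, 12.8]
eef_pos: [638.8, 98.6, 70.2]
force: [-8.3, -0.6, 16.3]
eef_pos: [639.3, 98.5, 68.9]
force: [-7.0, -0.9, 18.1]
```

Contact came at 72 as predicted and it is pivoting. Continue to about 65.7.

```bash
for i in 1 2 3; do python3 -m handwheel '[[[-0.2,0,0,-0.04,0],[-0.2,0,0,0,0]]]'|egrep 'pos|^force|time'; done
```

```text
time_s: 28.6
eef_pos: [639.6, 98.7, 67.6]
force: [-8.0, 0.3, 21.5]
time_s: 28.8
eef_pos: [639.9, 98.7, 65.7]
force: [-7.7, -0.2, 22.8]
time_s: 29.0
eef_pos: [639.9, 98.6, 64.6]
force: [-11.2, 0.2, 28.2]
```

```bash
python3 -m handwheel '[[[-0.2,0,0,-0.03,0],[-0.2,0,0,0,0]]]'|egrep 'pos|^force|width'
python3 -m handwheel '[[[-0.2,0,0,0.2,0],[-0.2,0,0,0.2,0],[-0.2,0,0,0,0]]]' 25|egrep 'pos|^force|width'
python3 - <<'E'
from tray import *
c=cap('wrist','held');h=cv2.cvtColor(c['img'],cv2.COLOR_BGR2HSV)
col=h[230:290,245:265].mean(1).round().astype(int)
for i in range(0,60,3): print(230+i,col[i].tolist(),end=' ')
E
```

```text
eef_pos: [639.9, 98.4, 63.5]
force: [-12.4, -1.2, 31.5]
grip_width: 0.704
eef_pos: [639.0, 98.5, 79.6]
force: [-0.6, -0.1, 0.2]
grip_width: 0.71
230 [15, 116, 168] 233 [15, 119, 167] 236 [15, 121, 170] 239 [16, 91, 193] 242 [16, 82, 200] 245 [16, 82, 206] 248 [16, 94, 188] 251 [16, 97, 181] 254 [16, 92, 192] 257 [17, 86, 199] 260 [17, 84, 205] 263 [17, 86, 201] 266 [17, 86, 203] 269 [19, 100, 193] 272 [19, 99, 195] 275 [19, 100, 196] 278 [19, 100, 201] 281 [19, 100, 205] 284 [19, 99, 206] 287 [19, 99, 199]
```

```bash
python3 - <<'E'
from h import *
c=cap('wrist','held2');s=ctrl.sense();e=s['eef_pos'];u=np.array([np.cos(.108),np.sin(.108),0])
for t in(0,15,22,30,38):
    a=np.radians(t);r=[]
    for x,z in((15,-10.3),(15,1.7),(-6,1.7)):
        X=e+[0,0,7]+u*(x*np.cos(a)-z*np.sin(a))+np.array([0,0,x*np.sin(a)+z*np.cos(a)]);r.append(fproj(c,X).round(0).tolist())
    print(t,r)
g=c['img'][230:275,225:280].astype(int).mean(1).round().astype(int);print(g[:,1].tolist())
E
```

```text
0 [[251.0, 214.0], [251.0, 223.0], [251.0, 260.0]]
15 [[251.0, 213.0], [251.0, 228.0], [251.0, 259.0]]
22 [[251.0, 214.0], [251.0, 231.0], [251.0, 258.0]]
30 [[251.0, 215.0], [251.0, 235.0], [251.0, 257.0]]
38 [[251.0, 217.0], [251.0, 239.0], [251.0, 256.0]]
[131, 131, 128, 127, 132, 133, 128, 144, 158, 161, 161, 163, 171, 179, 178, 172, 168, 164, 155, 143, 139, 150, 158, 158, 158, 160, 163, 168, 172, 174, 174, 172, 171, 172, 174, 174, 172, 170, 175, 153, 153, 154, 154, 154, 155]
```

```bash
python3 - <<'E'
from h import *
im=cv2.imread('pics/held2.png');h=cv2.cvtColor(im,cv2.COLOR_BGR2HSV)
for u in (232,250,268):
    print(u,[ (v,*h[v-1:v+2,u-3:u+4].reshape(-1,3).mean(0).round().astype(int).tolist()) for v in range(196,290,4)])
print('across row 230/260',[(u,*h[258:262,u].mean(0).round().astype(int).tolist()) for u in range(180,330,8)])
E
cp pics/held2.png pics/h.png; python3 -c "
import cv2;a=cv2.imread('pics/held2.png')[180:300,170:335];cv2.imwrite('pics/hz.png',cv2.resize(a,None,fx=4,fy=4))"
```

```text
232 [(196, 19, 99, 195), (200, 19, 99, 196), (204, 19, 98, 201), (208, 19, 100, 207), (212, 19, 100, 208), (216, 19, 99, 205), (220, 19, 99, 205), (224, 15, 112, 150), (228, 15, 109, 177), (232, 15, 116, 177), (236, 15, 115, 171), (240, 16, 84, 201), (244, 17, 82, 207), (248, 16, 95, 187), (252, 16, 93, 188), (256, 16, 87, 193), (260, 17, 83, 204), (264, 17, 84, 204), (268, 18, 84, 203), (272, 19, 100, 195), (276, 19, 99, 196), (280, 19, 99, 205), (284, 19, 100, 202), (288, 19, 99, 186)]
250 [(196, 19, 98, 195), (200, 19, 99, 196), (204, 19, 99, 201), (208, 19, 99, 207), (212, 19, 100, 208), (216, 19, 100, 206), (220, 19, 99, 205), (224, 16, 105, 172), (228, 15, 112, 167), (232, 15, 119, 165), (236, 15, 115, 172), (240, 16, 88, 194), (244, 16, 80, 209), (248, 16, 96, 185), (252, 16, 94, 188), (256, 16, 88, 197), (260, 17, 84, 205), (264, 17, 85, 203), (268, 17, 90, 192), (272, 19, 99, 195), (276, 19, 99, 197), (280, 19, 99, 206), (284, 19, 99, 206), (288, 19, 99, 193)]
268 [(196, 19, 98, 195), (200, 19, 99, 197), (204, 19, 100, 200), (208, 19, 99, 206), (212, 19, 100, 207), (216, 19, 100, 206), (220, 19, 99, 204), (224, 16, 103, 172), (228, 15, 115, 162), (232, 15, 121, 161), (236, 15, 114, 175), (240, 16, 91, 187), (244, 16, 81, 205), (248, 16, 93, 188), (252, 16, 94, 189), (256, 16, 88, 196), (260, 17, 86, 201), (264, 17, 86, 202), (268, 17, 92, 194), (272, 17, 109, 182), (276, 18, 100, 194), (280, 19, 101, 205), (284, 19, 99, 205), (288, 19, 100, 193)]
across row 230/260 [(180, 18, 62, 53), (188, 18, 80, 54), (196, 16, 82, 206), (204, 16, 82, 204), (212, 17, 81, 207), (220, 17, 84, 205), (228, 16, 82, 206), (236, 16, 83, 205), (244, 16, 83, 205), (252, 17, 84, 204), (260, 17, 85, 203), (268, 16, 86, 202), (276, 16, 88, 199), (284, 16, 91, 193), (292, 17, 92, 190), (300, 17, 90, 194), (308, 17, 90, 193), (316, 16, 76, 54), (324, 15, 76, 57)]
```

```bash
python3 - <<'E'
from h import *
from scipy.optimize import least_squares
c=cap('wrist');s=ctrl.sense();e=s['eef_pos'];u=np.array([np.cos(.108),np.sin(.108),0]);print(e)
def pts(q,W=21,H=12):
    a=np.radians(q[0]);f=lambda x,z:e+u*(q[1]+x*np.cos(a)-z*np.sin(a))+np.array([0,0,q[2]+x*np.sin(a)+z*np.cos(a)])
    return [f(0,0),f(0,H),f(-W,H)]
obs=[222,238,270]
for z in(5,7.6,9):
    r=least_squares(lambda q:[fproj(c,X)[1]-o for X,o in zip(pts([q[0],q[1],z]),obs)],[20,17]);print(z,r.x.round(1),r.fun.round(1))
E
```

```text
[638.11306489  98.53862668  77.6450435 ]
5 [12.9 13.6] [ 0.8 -0.3 -0.5]
7.6 [13.7 15. ] [ 0.3 -0.1 -0.2]
9 [14.2 15.7] [ 0.1 -0.  -0.1]
```

The block tilted about 14° and slid up 5–6 mm in the pads, so at this grip the fingers would foul the end brackets. I'll put it back on the bench and regrip with more offset.

```bash
python3 -m handwheel '[[[-0.2,-0.6,0.15,0.2,0],[-0.2,-0.8,0.15,0,0],[-0.2,-0.8,0.15,-0.2,0],[-0.2,-0.8,0.15,-0.5,0],[-0.2,-0.2,0,-0.6,0],[-0.2,0,0,-0.3,0],[-0.2,0,0,-0.15,0],[-0.2,0,0,0,0]]]' 20 |egrep 'pos|^force|time'
```

```text
time_s: 30.45
eef_pos: [478.4, 128.5, 0.3]
force: [0.3, 0.3, 0.5]
```

```bash
python3 -m handwheel '[[[-0.2,0,0,-0.03,0],[-0.5,0,0,0,0],[-0.5,0,0,0.04,0],[-0.5,-0.06,-0.01,0.05,0],[-0.5,0,0,0,0],[-0.5,0,0,0,0]]]' 20 |egrep 'pos|^force|time'
python3 - <<'E'
from h import *
c=cap('wrist','b2');im=cv2.cvtColor(c['img'],cv2.COLOR_BGR2HSV);s=ctrl.sense();e=s['eef_pos'];print(e)
print([(v,*im[v-1:v+1,230:270].reshape(-1,3).mean(0).round().astype(int).tolist()) for v in range(190,280,3)])
u=np.array([np.cos(.108),np.sin(.108),0])
for d in(15,18,21):print(d,[fproj(c,np.array([e[0],e[1],0])+u*x+[0,0,z])[1].round(0) for x,z in((d,0),(d,12),(d-21,12))])
E
```

```text
time_s: 31.05
eef_pos: [475.4, 128.0, 4.1]
force: [-0.1, 0.5, -0.7]
[475.44980398 128.01429309   4.0138993 ]
[(190, 19, 59, 161), (193, 19, 59, 159), (196, 19, 59, 159), (199, 19, 59, 158), (202, 19, 59, 158), (205, 19, 57, 158), (208, 19, 58, 156), (211, 19, 60, 155), (214, 15, 105, 131), (217, 15, 111, 130), (220, 15, 113, 151), (223, 16, 88, 181), (226, 16, 80, 190), (229, 16, 80, 194), (232, 16, 89, 182), (235, 15, 99, 161), (238, 16, 90, 179), (241, 16, 87, 180), (244, 16, 81, 188), (247, 16, 80, 192), (250, 16, 81, 189), (253, 16, 80, 192), (256, 16, 82, 186), (259, 17, 58, 126), (262, 17, 59, 122), (265, 17, 59, 123), (268, 17, 57, 125), (271, 17, 57, 127), (274, 18, 57, 129), (277, 18, 58, 130)]
15 [np.float64(214.0), np.float64(222.0), np.float64(260.0)]
18 [np.float64(208.0), np.float64(217.0), np.float64(255.0)]
21 [np.float64(203.0), np.float64(211.0), np.float64(249.0)]
```

```bash
python3 -m handwheel '[[[-0.5,-0.05,0,-0.02,0],[-0.5,0,0,0,0],[-0.2,0,0,0,0],[-0.2,0,0,0,0],[-0.2,0,0,0,0],[-0.2,0,0,0,0]]]' 30 |egrep 'pos|^force|time|width'
python3 -m handwheel '[[[-0.2,0,0,0.3,0],[-0.2,0,0,0.9,0],[-0.2,0.7,-0.12,0.7,0],[-0.2,0.8,-0.12,0,0],[-0.2,0.8,-0.12,0,0],[-0.2,0.8,-0.12,0,0],[-0.2,0.2,-0.12,-0.2,0],[-0.2,0,0,0,0]]]' 25 |egrep 'pos|^force|time|width'
```

```text
time_s: 31.7
eef_pos: [472.6, 128.1, 3.2]
force: [-3.6, -0.5, 5.6]
grip_width: 0.702
time_s: 32.5
eef_pos: [637.6, 97.2, 85.6]
force: [-0.3, -0.8, -0.3]
grip_width: 0.705
```

```bash
python3 -m handwheel '[[[-0.2,0,0,-0.2,0],[-0.2,0,0,-0.03,0],[-0.2,0,0,0,0]]]' 20 |egrep 'pos|^force'
for i in 1 2 3; do python3 -m handwheel '[[[-0.2,-0.02,0,-0.04,0],[-0.2,-0.02,0,-0.04,0]]]'|egrep 'pos|^force'; done
```

```text
eef_pos: [637.0, 98.4, 76.2]
force: [0.9, -0.1, -0.1]
eef_pos: [635.8, 98.2, 72.7]
force: [-1.0, 0.1, 1.0]
eef_pos: [634.5, 98.1, 69.8]
force: [-1.5, -0.6, 10.7]
eef_pos: [633.0, 97.9, 66.3]
force: [-0.7, -0.5, 9.1]
```

```bash
python3 -m handwheel '[[[-0.2,-0.02,0,-0.04,0],[-0.2,-0.02,0,-0.03,0],[-0.2,0,0,0,0]]]'|egrep 'pos|^force'
python3 -m handwheel '[[[-0.2,0,0,0.2,0],[-0.2,0,0,0.1,0],[-0.2,0,0,0,0]]]' 25|egrep 'pos|^force|time|width'
cat > fit.py <<'E'
from h import *
from scipy.optimize import least_squares
c=cap('wrist','b3');s=ctrl.sense();e=s['eef_pos'];u=np.array([np.cos(.108),np.sin(.108),0]);print(e)
h=cv2.cvtColor(c['img'],cv2.COLOR_BGR2HSV)
print([(v,*h[v-1:v+1,230:270].reshape(-1,3).mean(0).round().astype(int).tolist()) for v in range(205,280,3)])
np.savez('f.npz',e=e,K=c['K'],R=c['R'],t=c['t'])
E
python3 fit.py
```

```text
eef_pos: [630.9, 97.9, 62.7]
force: [-2.1, -0.9, 9.1]
time_s: 34.0
eef_pos: [630.2, 98.1, 76.8]
force: [-0.6, -0.7, 0.6]
grip_width: 0.706
[629.95430588  98.06953056  76.15314195]
[(205, 19, 99, 201), (208, 15, 110, 176), (211, 16, 109, 184), (214, 15, 115, 177), (217, 15, 119, 176), (220, 15, 120, 181), (223, 16, 91, 189), (226, 16, 85, 196), (229, 17, 82, 205), (232, 16, 95, 190), (235, 16, 102, 175), (238, 17, 95, 189), (241, 17, 91, 195), (244, 18, 90, 202), (247, 18, 91, 200), (250, 18, 92, 201), (253, 17, 118, 173), (256, 17, 115, 181), (259, 19, 99, 187), (262, 19, 99, 192), (265, 19, 99, 192), (268, 19, 99, 193), (271, 19, 100, 200), (274, 19, 100, 203), (277, 19, 100, 203)]
```

```bash
python3 - <<'E'
from h import *
from scipy.optimize import least_squares
c=dict(np.load('f.npz'));e=c['e'];u=np.array([np.cos(.108),np.sin(.108),0])
def pts(q,W=21,H=12):
    a=np.radians(q[0]);f=lambda x,z:e+u*(q[1]+x*np.cos(a)-z*np.sin(a))+np.array([0,0,q[2]+x*np.sin(a)+z*np.cos(a)])
    return [f(0,0),f(0,H),f(-W,H)]
for z in(2,4,6):
    r=least_squares(lambda q:[fproj(c,X)[1]-o for X,o in zip(pts([q[0],q[1],z]),[206.5,221.3,252])],[20,17]);print(z,r.x.round(1),r.fun.round(1))
E
```

```text
2 [17.9 21.5] [-0.5  0.2  0.3]
4 [18.6 22.4] [-0.8  0.3  0.5]
6 [19.3 23.2] [-1.1  0.5  0.7]
```

```bash
python3 -m handwheel '[[[-0.2,-0.3,-0.02,0,0],[-0.2,-0.3,-0.03,-0.1,0],[-0.2,0,0,-0.2,0],[-0.2,0,0,-0.1,0],[-0.2,0,0,0,0],[-0.2,0,0,0,0]]]' 25|egrep 'pos|^force|time|width'
```

```text
time_s: 34.65
eef_pos: [600.4, 95.5, 55.7]
force: [-0.0, -1.0, -0.6]
grip_width: 0.705
```

```bash
python3 - <<'E'
from tray import *
c=cap('wrist','b4');h=cv2.cvtColor(c['img'],cv2.COLOR_BGR2HSV);p=[621,13,.108]
m=cv2.inRange(h,np.array([3,125,60]),np.array([13,210,190]))
for cn in cv2.findContours(m,0,1)[0]:
    if cv2.contourArea(cn)>40: print('br',cv2.boundingRect(cn))
for X in([17,123.5,0],[17,46.5,0],[13,100.5,7],[13,69.5,7],[13,100.5,0]): print(X,fproj(c,T(p,X)).round(1))
e=ctrl.sense()['eef_pos'];print(e)
print([(v,*h[v-1:v+1,235:265].reshape(-1,3).mean(0).round().astype(int).tolist()) for v in range(180,262,3)])
r=h[228:232];print([(u,*r[:,u].mean(0).round().astype(int).tolist()) for u in list(range(175,205,3))+list(range(295,330,3))])
E
```

```text
br (493, 365, 19, 14)
br (0, 337, 20, 15)
br (386, 231, 12, 18)
br (491, 217, 10, 13)
br (505, 198, 7, 14)
br (280, 195, 44, 22)
br (175, 194, 44, 22)
br (445, 182, 17, 21)
br (412, 181, 22, 23)
br (0, 4, 512, 101)
[17, 123.5, 0] [175.8 193.8]
[17, 46.5, 0] [323.9 194.4]
[13, 100.5, 7] [219.  209.6]
[13, 69.5, 7] [280.3 209.8]
[13, 100.5, 0] [220.  199.3]
[600.39317995  95.513988    55.91050516]
[(180, 19, 100, 182), (183, 19, 100, 184), (186, 19, 99, 187), (189, 19, 99, 188), (192, 19, 99, 187), (195, 19, 101, 189), (198, 19, 101, 192), (201, 17, 119, 166), (204, 17, 120, 180), (207, 16, 113, 156), (210, 16, 108, 175), (213, 15, 115, 163), (216, 15, 118, 165), (219, 15, 118, 171), (222, 15, 101, 172), (225, 16, 88, 179), (228, 17, 81, 193), (231, 16, 89, 184), (234, 15, 105, 158), (237, 16, 96, 176), (240, 17, 93, 179), (243, 17, 89, 188), (246, 18, 90, 187), (249, 18, 91, 189), (252, 17, 100, 173), (255, 19, 100, 191), (258, 19, 100, 189), (261, 19, 100, 183)]
[(175, 18, 98, 174), (178, 18, 99, 176), (181, 17, 90, 145), (184, 14, 108, 139), (187, 13, 111, 124), (190, 16, 93, 180), (193, 16, 93, 178), (196, 16, 92, 180), (199, 16, 92, 180), (202, 16, 92, 180), (295, 16, 84, 186), (298, 17, 86, 186), (301, 16, 85, 187), (304, 17, 86, 185), (307, 16, 85, 186), (310, 16, 84, 185), (313, 17, 85, 186), (316, 16, 85, 186), (319, 18, 82, 156), (322, 17, 83, 154), (325, 18, 83, 154), (328, 18, 100, 171)]
```

```bash
python3 -m handwheel '[[[-0.2,-0.15,0.02,0,0],[-0.2,0,0,0,0],[-0.2,0.025,0,-0.04,0],[-0.2,0.025,0,-0.04,0],[-0.2,0.025,0,-0.04,0],[-0.2,0,0,0,0]]]'|egrep 'pos|^force|time'
for i in 1 2 ; do python3 -m handwheel '[[[-0.2,0.025,0,-0.04,0],[-0.2,0,0,0,0]]]'|egrep 'pos|^force'; done
```

```text
time_s: 35.3
eef_pos: [596.2, 96.5, 49.5]
force: [0.3, -0.2, 0.1]
eef_pos: [597.4, 96.5, 47.6]
force: [-0.4, 0.5, -0.4]
eef_pos: [598.7, 96.5, 45.8]
force: [0.3, 0.2, 0.0]
```

```bash
for i in 1 2 ; do python3 -m handwheel '[[[-0.2,0.01,0,-0.02,0],[-0.2,0,0,0,0]]]'|egrep 'pos|^force'; done
```

```text
eef_pos: [598.7, 96.5, 45.1]
force: [-4.8, 0.2, 5.4]
eef_pos: [598.7, 96.5, 44.3]
force: [-9.0, -1.4, 10.5]
```

```bash
python3 -m handwheel '[[[-0.2,-0.03,0,-0.02,0],[-0.2,-0.01,0,-0.01,0],[-0.2,0,0,0,0]]]' 20|egrep 'pos|^force'
python3 -m handwheel '[[[-0.35,0,0,0,0],[-0.45,0,0,0,0],[-0.5,0,0,0,0],[-0.5,0,0,0.1,0],[-0.5,0,0,0.4,0],[-0.5,0,0,0.8,0],[-0.5,-0.8,-0.3,0.8,0],[-0.5,-0.8,-0.8,0,0],[-0.5,0,0,0,0],[-0.5,0,0,0,0]]]' |egrep 'pos|^force|time'
cat > fin.py <<'E'
from tray import *
p=[621,13,.108];n=Rt(p[2])[:,2];c=cap('wrist','fin');h=cv2.cvtColor(c['img'],cv2.COLOR_BGR2HSV)
br=cv2.inRange(h,np.array([3,125,60]),np.array([13,210,190]))
wood=cv2.inRange(h,np.array([14,60,170]),np.array([17,97,235]))
m=cv2.inRange(h,np.array([95,80,40]),np.array([130,255,255]))|cv2.inRange(h,np.array([0,0,165]),np.array([180,45,255]))
def rep(k,a,z,t):
  k=cv2.morphologyEx(k,cv2.MORPH_CLOSE,np.ones((3,3)))
  for cn in cv2.findContours(k,0,1)[0]:
    if cv2.contourArea(cn)<a: continue
    r=cv2.minAreaRect(cn);b=cv2.boxPoints(r);P=np.array([(fplane(c,u,v,T(p,[0,0,z]),n)-T(p,[0,0,0]))@Rt(p[2]) for u,v in b])
    if abs(P.mean(0)[0])<60 and abs(P.mean(0)[1])<145: print(t,np.round(r[0]),P.mean(0).round(1),np.linalg.norm(np.diff(P,axis=0),axis=1)[:2].round(1),P[:,0].round(1),P[:,1].round(1))
rep(wood,150,12,'wood');rep(m,60,11,'er');rep(br,12,7,'br')
E
python3 fin.py
```

```text
eef_pos: [598.6, 96.5, 43.9]
force: [-2.4, -0.2, 10.7]
time_s: 37.4
eef_pos: [528.0, 47.9, 142.1]
force: [-0.1, -0.4, 0.4]
er [432. 103.] [  -1.4 -112.    11. ] [18.9 30. ] [ -9.7   9.    7.3 -12.4] [ -97.7  -95.6 -125.5 -129. ]
er [334.  92.] [ -1.3 -19.7  11. ] [44.6 18.5] [-23.   21.7  20.9 -24.6] [-10.5  -9.3 -27.8 -31. ]
br [343. 114.] [-23.1 -31.5   7. ] [14.9  7.1] [-28.  -14.3 -18.  -32. ] [-25.6 -31.3 -37.4 -31.7]
br [315. 111.] [-21.1  -7.2   7. ] [ 8.3 13.7] [-14.5 -14.1 -27.7 -28. ] [ -2.2 -10.5 -12.3  -3.8]
br [413. 108.] [-11.4 -96.6   7. ] [ 6.6 15.1] [ -8.6  -3.9 -14.  -18.9] [ -88.6  -93.3 -104.6  -99.8]
br [159. 100.] [ -9.5 120.5   7. ] [ 5.4 13. ] [ -3.6  -2.3 -15.3 -16.7] [123.7 118.5 117.1 122.5]
br [244.  98.] [-9.6 50.6  7. ] [ 5.4 11.9] [ -3.7  -3.7 -15.6 -15.6] [53.2 47.8 47.8 53.4]
br [448.  90.] [  12.  -126.9    7. ] [ 6.6 15.3] [12.8 18.5 11.4  5.5] [-118.3 -121.8 -135.5 -131.9]
br [422.  86.] [ 11.8 -98.1   7. ] [12. 10.] [15.6 17.3  7.9  6.2] [ -90.6 -102.4 -105.8  -93.6]
br [165.  74.] [ 13.8 111.4   7. ] [23.  11.2] [18.7 20.2  9.   7.2] [122.7  99.8  99.7 123.3]
br [234.  72.] [12.8 58.6  7. ] [21.5 11.8] [18.9 18.5  6.8  7.1] [69.1 47.6 47.7 69.8]
br [352.  62.] [ 24.9 -30.7   7. ] [ 8.1 16.1] [28.1 33.7 21.8 16. ] [-22.4 -28.3 -39.1 -33.1]
br [323.  62.] [23.4 -8.2  7. ] [10.6 12.5] [29.2 30.  17.6 16.8] [ -2.1 -12.7 -14.3  -3.5]
```

```bash
python3 - <<'E'
from tray import *
p=[621,13,.108];c=cap('wrist');im=cv2.GaussianBlur(c['img'],(3,3),0);h=cv2.cvtColor(im,cv2.COLOR_BGR2HSV)
def at(x,y,z):
    q=np.round(fproj(c,T(p,[x,y,z]))).astype(int);return h[q[1],q[0]].tolist()
for y in(65,85,105): print(y,[(x,at(x,y,12)) for x in range(-22,16,3)])
print('y',[(y,at(-2,y,12)) for y in range(45,127,4)])
print(ctrl.sense()['time_s'])
E
```

```text
65 [(-22, [19, 101, 210]), (-19, [19, 99, 208]), (-16, [19, 100, 210]), (-13, [16, 113, 192]), (-10, [16, 112, 212]), (-7, [16, 112, 201]), (-4, [16, 109, 206]), (-1, [16, 111, 202]), (2, [17, 99, 214]), (5, [18, 101, 207]), (8, [16, 105, 200]), (11, [16, 109, 208]), (14, [18, 118, 188])]
85 [(-22, [18, 100, 212]), (-19, [19, 98, 210]), (-16, [19, 99, 209]), (-13, [18, 104, 211]), (-10, [16, 107, 216]), (-7, [17, 102, 217]), (-4, [17, 105, 213]), (-1, [17, 110, 202]), (2, [17, 102, 212]), (5, [18, 91, 218]), (8, [16, 103, 198]), (11, [16, 109, 204]), (14, [18, 117, 220])]
105 [(-22, [19, 101, 210]), (-19, [19, 100, 210]), (-16, [19, 99, 211]), (-13, [17, 109, 177]), (-10, [16, 107, 214]), (-7, [18, 99, 219]), (-4, [17, 101, 213]), (-1, [17, 108, 200]), (2, [17, 104, 210]), (5, [19, 89, 221]), (8, [16, 97, 200]), (11, [16, 104, 210]), (14, [18, 115, 219])]
y [(45, [20, 98, 218]), (49, [13, 144, 170]), (53, [17, 119, 169]), (57, [16, 112, 205]), (61, [16, 112, 205]), (65, [16, 110, 201]), (69, [16, 110, 201]), (73, [16, 110, 204]), (77, [16, 109, 205]), (81, [16, 109, 206]), (85, [17, 108, 207]), (89, [17, 109, 206]), (93, [16, 108, 204]), (97, [16, 109, 199]), (101, [16, 112, 189]), (105, [16, 109, 194]), (109, [16, 107, 200]), (113, [17, 103, 210]), (117, [13, 135, 125]), (121, [16, 116, 187]), (125, [19, 98, 203])]
37.5
```

```bash
python3 -m handwheel '[[[-0.5,-0.6,-0.8,0.3,0],[-0.5,-0.6,-0.9,0.3,0],[-0.5,-0.6,-0.9,0.3,0],[-0.5,-0.6,-0.9,0.3,0],[-0.5,-0.3,-0.9,0,0],[-0.5,0,-0.5,0,0],[-0.5,0,0,0,0]]]'|egrep 'pos|^force|time'
python3 - <<'E'
from tray import *
import itertools
p=[621,13,.108]
for n in('scene','side'):
    c=cap(n,'end_'+n);im=cv2.cvtColor(c['img'],cv2.COLOR_BGR2HSV).astype(np.float32)
    def at(x,y,z):
        q=proj(c,T(p,[x,y,z])).astype(np.float32);return cv2.remap(im,q[:1,None],q[1:,None],1)[0,0].round().astype(int).tolist()
    print(n,'x',[(x,at(x,85,12)) for x in range(-26,20,3)])
    print(n,'y',[(y,at(-2,y,12)) for y in range(42,130,4)])
E
```

```text
time_s: 38.2
eef_pos: [404.7, -182.8, 196.1]
force: [-1.5, -0.1, 0.1]
scene x [(-26, [21, 110, 233]), (-23, [21, 112, 233]), (-20, [21, 109, 232]), (-17, [19, 111, 229]), (-14, [17, 123, 182]), (-11, [21, 114, 236]), (-8, [21, 115, 239]), (-5, [20, 114, 236]), (-2, [18, 127, 228]), (1, [19, 122, 230]), (4, [20, 107, 236]), (7, [19, 120, 232]), (10, [18, 130, 232]), (13, [21, 111, 237]), (16, [22, 107, 237]), (19, [21, 107, 238])]
scene y [(42, [21, 110, 237]), (46, [21, 111, 236]), (50, [22, 109, 237]), (54, [20, 113, 234]), (58, [18, 128, 232]), (62, [18, 127, 231]), (66, [18, 128, 229]), (70, [18, 125, 229]), (74, [18, 124, 229]), (78, [19, 122, 230]), (82, [19, 124, 229]), (86, [19, 127, 228]), (90, [18, 124, 229]), (94, [18, 125, 227]), (98, [18, 123, 226]), (102, [18, 124, 226]), (106, [18, 120, 228]), (110, [19, 117, 230]), (114, [20, 113, 233]), (118, [15, 134, 184]), (122, [17, 140, 215]), (126, [20, 116, 233])]
side x [(-26, [19, 132, 222]), (-23, [19, 133, 221]), (-20, [19, 133, 218]), (-17, [18, 136, 206]), (-14, [18, 139, 197]), (-11, [18, 135, 212]), (-8, [18, 137, 221]), (-5, [18, 138, 220]), (-2, [18, 140, 216]), (1, [18, 139, 216]), (4, [19, 135, 220]), (7, [19, 135, 217]), (10, [17, 143, 204]), (13, [17, 155, 184]), (16, [16, 156, 183]), (19, [17, 146, 207])]
side y [(42, [15, 149, 151]), (46, [16, 148, 148]), (50, [16, 146, 160]), (54, [17, 144, 177]), (58, [18, 143, 196]), (62, [18, 142, 209]), (66, [18, 141, 214]), (70, [18, 141, 215]), (74, [18, 140, 216]), (78, [18, 140, 216]), (82, [18, 141, 216]), (86, [18, 140, 216]), (90, [18, 140, 217]), (94, [18, 139, 217]), (98, [18, 138, 218]), (102, [18, 139, 219]), (106, [18, 137, 219]), (110, [18, 134, 219]), (114, [17, 127, 218]), (118, [17, 118, 215]), (122, [18, 106, 207]), (126, [18, 95, 199])]
```

Three views agree on the balsa: its edges and grain line up on the plane 12 mm above the deck, spanning x from -13 to about 8 and y from 54 to 116. It therefore lies flat in the long pocket. Handing in.

```bash
python3 -c "
from rig import ctrl
print(ctrl.finish_job())"
```

```text
the job is handed in; nothing more can be done
None
```

I moved the eraser to the short pocket and laid the balsa block flat in the long pocket, let go of both, and handed the job in at about 38 s; the cameras showed both in place, but the hand-in call returned no verdict.

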